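# Set the sealed food tubs into the matching wells of a catering station

### The job

Set each sealed food tub upright into the shallow steel well of its own shape: square tub in the square well, round tub in the round well, and the deep long tub in the long well, each standing flat on the well's floor. The shallow tub standing on the deep one must not travel with it: first lift it off and set it aside on the wooden cutting board, then move the deep tub into its well, and then put the shallow tub back squarely on top of the deep one, centred and lengthwise. Never tip a tub over, and let go of everything at the end.

Things in the scene. Friction and masses are not known exactly. Their poses are not given: they have to be found in the camera images.
- deep_mid (a point): The deep long tub: 60 x 120 mm in plan, 64 mm high, about 0.4 kg. Black plastic with a flat grey lid flush with its sides, solid to the touch, loose. The point is at its centre, half-way up; z up. Its y axis runs along its 120 mm length. At the start it stands on the table with the shallow tub on its lid; its ends show from above. It goes into well_long.
- shallow_mid (a point): The shallow tub: 56 x 84 mm in plan, 38 mm high, about 0.2 kg. Black plastic with a flat grey lid flush with its sides, solid to the touch, loose. The point is at its centre, half-way up; z up. Its y axis runs along its 84 mm length. At the start it lies lengthwise on the deep tub's lid. Set aside on the board, it ends on top of the deep tub again, long sides parallel.
- square_mid (a point): The square tub: 58 x 58 mm in plan, 64 mm high, about 0.28 kg. Black plastic with a flat grey lid flush with its sides, solid to the touch, loose. The point is at its centre, half-way up; z up. Its x and y axes are square to its sides. It goes into well_square.
- round_mid (a point): The round tub: a 62 mm diameter cylinder (60 mm below its lid), 70 mm high, about 0.28 kg. Black plastic with a flat grey lid flush with its sides, solid to the touch, loose. The point is at its centre, half-way up; z up. It goes into well_round.
- well_long: The long well: a shallow open steel tray fixed to the table, inside 78 x 138 mm (9 mm spare on each side of the deep tub), floor 3 mm thick, rim 12 mm high, walls 6 mm thick. Origin under its centre at table height; z up, y along its length.
- well_square: The square well: a shallow open steel tray fixed to the table, inside 76 x 76 mm (9 mm spare each side), floor 3 mm thick, rim 12 mm high, walls 6 mm thick. Origin under its centre at table height; z up, x and y square to its sides.
- well_round: The round well: a shallow open round steel tray fixed to the table, inside diameter 80 mm (9 mm spare all round), floor 3 mm thick, rim 12 mm high, walls 6 mm thick. Origin under its centre at table height; z up.
- board: The brown wooden cutting board, 130 x 170 mm, 8 mm thick, lying fixed on the table, bare. Origin under its centre at table height; z up, y along its 170 mm length.
Things that resemble listed ones, but are neither listed nor needed, are in the scene too. Leave any green look-alike of the part that bears shallow_mid alone.

How it is judged:
On the way, in this order (a step that is already met when the one before it is completed fails the run):
1. the shallow tub stands flat on the cutting board, let go (x of shallow_mid in the frame of board between -0.065 and 0.065 m and y of shallow_mid in the frame of board between -0.085 and 0.085 m and z of shallow_mid in the frame of board below 0.032 m and angle between shallow_mid's own z axis and vertical below 0.06 rad and linear speed of shallow below 0.02 m/s and contact force between the fingers and shallow below 0.1 N), for 0.2 s.
2. the deep tub stands flat in the long well, let go, with the shallow tub still on the board (horizontal distance between deep_mid and well_long below 0.015 m and z of deep_mid in the frame of well_long below 0.042 m and angle between each of deep_mid, shallow_mid's own z axis and vertical below 0.06 rad and linear speed of deep below 0.02 m/s and contact force between the fingers and deep below 0.1 N and x of shallow_mid in the frame of board between -0.065 and 0.065 m and y of shallow_mid in the frame of board between -0.085 and 0.085 m and z of shallow_mid in the frame of board below 0.032 m), for 0.2 s.
At the end, for the whole second after the job is handed in: Deep, square and round tub stand upright on the floor of the well of their shape (centres within 15 mm, tilt 0.06 rad); the shallow tub lies flat on the deep tub's lid, centres within 14 mm, long sides parallel within 0.2 rad; all released and at rest (horizontal distance between deep_mid and well_long below 0.015 m and z of deep_mid in the frame of well_long below 0.042 m and angle between each of deep_mid, square_mid, round_mid, shallow_mid's own z axis and vertical below 0.06 rad and horizontal distance between square_mid and well_square below 0.015 m and z of square_mid in the frame of well_square below 0.042 m and horizontal distance between round_mid and well_round below 0.015 m and z of round_mid in the frame of well_round below 0.045 m and horizontal distance between shallow_mid and deep_mid below 0.014 m and z of shallow_mid in the frame of deep_mid between 0.046 and 0.056 m and angle between the y axis of shallow_mid and the y axis of deep_mid, either way round below 0.2 rad and linear speed of each of deep, shallow, square, round below 0.02 m/s and contact force between the fingers and deep below 0.1 N and contact force between the fingers and shallow below 0.1 N and contact force between the fingers and square below 0.1 N and contact force between the fingers and round below 0.1 N); the robot touches nothing.
It fails at once if a tub is tipped by more than 0.7 rad (angle between any of deep_mid, shallow_mid, square_mid, round_mid's own z axis and vertical above 0.7 rad).
It also fails if it takes over 125 s, if anything falls off the work surface, if the arm or the gripper's body presses on something with over 40 N, if the wrist force passes 120 N, or if a joint passes its speed limit or range.

### The arm

A 7-joint arm with a two-finger parallel gripper is mounted at the origin on the work surface. World frame = base frame: x ahead of the robot, y to its left, z up, the work surface at z = 0. Lengths are in m, angles in rad, forces in N, time in s.
With the tool pointing down it reaches from about 0.375 to 0.925 m from the base axis. Payload 3.1 kg.
Tool frame: the origin (TCP) lies between the finger pads; the fingertips stand 11 mm ahead of it and the grasp point (between the pads) lies 8 mm behind it; x points along the fingers, y is the direction in which the jaws open and shut, and the axes are right-handed (so a half turn about x gives the same grasp; the last joint's range is limited). The gripper opens to 85 mm and grips with 20 to 120 N. Pads are 22 mm wide; open, the fingers measure 114 mm over their backs; the gripper's body (76 mm by 85 mm) begins 54 mm behind the grasp point. The pads swing forward as they close: fully open they stand 13 mm farther back than shut.
Start: joints at [1.248, 0.383, 0.044, 1.598, -0.018, 1.161, -0.05], TCP at [0.145, -0.634, 0.242] pointing down, gripper open.
Joint ranges: [-2.61, 2.61], [-0.41, 2.15], [-1.48, 1.57], [0, 2.5], [-1.57, 4.71], [0.05, 1.97], [-2.85, 2.85]. Speed limits (rad/s): [2.79, 2.79, 3.14, 3.14, 3.14, 3.14, 3.14].

### API

Orientations are given as a rotation vector (axis times angle).
In Python, from workcell import * gives the robot as it stands.
- The arm moves only by the shell command python3 -m crank 'ROWS' [OPENING] [FORCE]. ROWS is JSON, a list of rows, each an object with "slide": the shift along the tool's x, y, z in cm, a list of three; "delta_rot": the turn, a rotation vector about the tool's x, y, z in rad, a list of three. A call has 1 to 5 rows; each row shifts and turns the pose as measured when the row begins, along the tool's axes as they then stand; what a row does not reach is not made up. A row lasts 1/12 s, in which the tool goes at most 41.7 mm and 7.16 degrees, less where a joint would pass 70% of its speed; a pose out of reach is approached as far as the arm can. A call with a gripper value outside its range is refused whole. OPENING is the finger opening in cm, from 0 to 8.54, set as the call begins (- or left out, the last holds). The fingers move at their own pace and stop on an object; FORCE is the grip in N (left out, the last holds). Time passes only in rows, so rows that do not move let the fingers close. It gives the time, the measured TCP pose, the force and the opening at its end, in the units of the state.
- observe(): the state, without advancing time (a new reading comes with each control period).
- capture(name): name is "scene" or "side" or "wrist"; returns a dict with "image" (384x512x3 uint8, red, green, blue), "depth" (384x512 float32, m along the optical axis (not along the pixel's ray), 0 where there is no reading), "fovy" (degrees; the focal length in pixels is half the picture's height over the tangent of half this angle, whatever the lens; pixels are square), "cx", "cy" (the principal point, pixels), "k1" (the pictures are not rectified: a ray, as slopes to the right and down, at radius r is drawn at 1 + k1 r^2 times it, then the intrinsics apply), "world_from_camera" (4x4, takes a point from camera to world coordinates). Camera axes: x right, y down, z forward; pixel columns grow to the right and rows downward; lengths in m; the calibration is good to about 2 mm. A picture is of the moment at which its call begins.
- job_done(): hands the job in, once; it reports no verdict.
The state is a dict: "time": time; "joint_pos": joint angles; "dq": joint speeds; "tau": joint torques, N m; "tcp_pos": TCP position; "eef_rot": TCP orientation; "wrist_force": force on the tool from outside, world axes, zero at the start; "moment": the same for the moment, N m; "grip_width": opening from 0.0 (shut) to 1.0 (fully open).
Only numpy, scipy, OpenCV 4.12 (cv2) and the standard library are available. Lean on these libraries where they do the work, as an engineer would, in place of code of your own. Each camera call takes 0.05 s, during which the arm holds its last target.

## Working session

There is one attempt and no reset: what is moved stays moved. The work goes in short steps, Python scripts to look and compute and a shell command to move; the robot and the scene stay as the last step left them, time stands still between calls to the robot, and variables do not carry over. Pictures are saved under pics/ and viewed, and the job is handed in when it is done.

```bash
ls; mkdir -p pics
python3 - <<'E'
from workcell import *
import cv2,numpy as np
print(observe())
for n in ("scene","side","wrist"):
    c=capture(n)
    np.savez(f"/tmp/{n}0.npz",**c)
    cv2.imwrite(f"pics/{n}0.png",c["image"][:,:,::-1])
    print(n,c["fovy"],c["cx"],c["cy"],c["k1"],c["world_from_camera"].round(3).tolist(),(c["depth"]>0).mean())
E
```

```text
pics
{'time': 0.0, 'joint_pos': array([ 1.2481913 ,  0.38387548,  0.04382008,  1.59961846, -0.01792048,
        1.16121526, -0.04989439]), 'dq': array([-1.14471661e-03,  9.84617911e-05, -2.25004101e-04, -2.32079757e-04,
        2.37922016e-04, -4.16305329e-04,  1.10453170e-03]), 'tau': array([-3.04116129e-04, -4.33459353e+01,  1.02454718e+00, -2.49513549e+01,
        1.05352647e-02,  1.12739165e-02,  7.25558547e-07]), 'tcp_pos': array([ 0.14469312, -0.6327226 ,  0.24084016]), 'eef_rot': array([ 2.10315195,  0.2403943 , -2.10405954]), 'wrist_force': array([ 0.36550884, -0.06556314,  0.09788037]), 'moment': array([0.01913491, 0.02145222, 0.02013795]), 'grip_width': 1.0005170704829418}
scene 49.07734175388286 260.5938725297027 195.9436926796498 -0.10258467116015735 [[0.81, 0.437, -0.39, 1.029], [0.586, -0.622, 0.52, -0.655], [-0.015, -0.65, -0.76, 1.038], [0.0, 0.0, 0.0, 1.0]] 0.9959920247395834
side 48.1545466633772 258.62423435573055 194.41718121567118 -0.022625753700109857 [[-0.986, -0.102, 0.13, 0.38], [-0.164, 0.535, -0.829, 1.049], [0.015, -0.839, -0.545, 0.752], [0.0, 0.0, 0.0, 1.0]] 0.9959615071614584
wrist 71.05699461208366 251.66532760933922 188.0091686108333 0.004202156941317247 [[0.223, -0.93, -0.292, 0.22], [-0.975, -0.213, -0.065, -0.616], [-0.002, 0.299, -0.954, 0.372], [0.0, 0.0, 0.0, 1.0]] 0.9959360758463541
```

View pics/scene0.png

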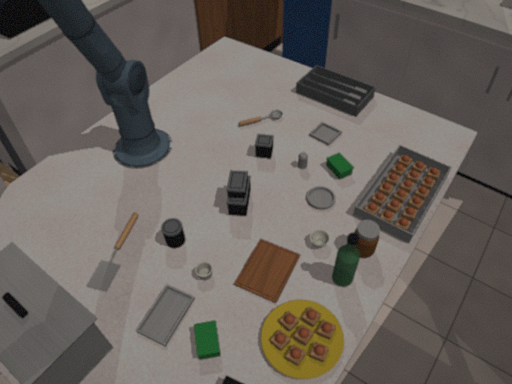

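View pics/side0.png

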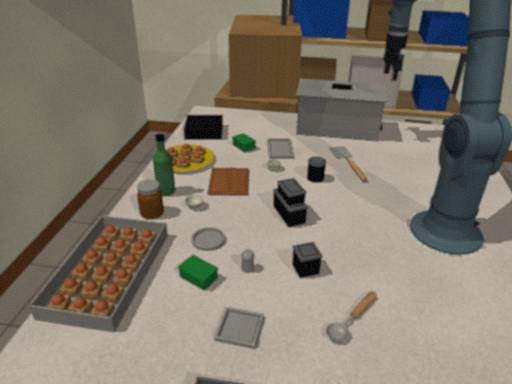

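View pics/wrist0.png

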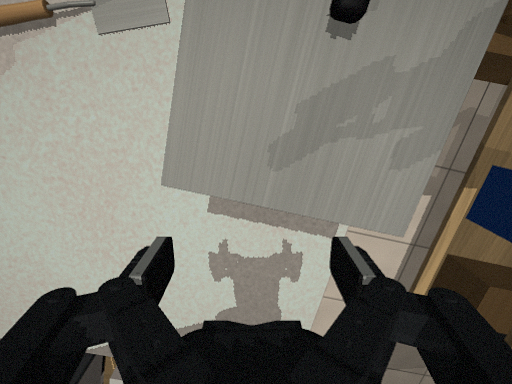

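The scene view shows the round tub at (173,232), the square tub at (264,146) and the stack at (238,192). The board is at (267,269), the long well at (167,315), the square well at (325,133) and the round well at (320,198). The green look-alikes are at (206,338) and (339,166). I'll measure everything from the depth data.

```bash
cat > h.py <<'E'
import numpy as np,cv2
def rays(c,uv):
    H=c["image"].shape[0]; f=H/2/np.tan(np.radians(float(c["fovy"]))/2)
    K=np.array([[f,0,float(c["cx"])],[0,f,float(c["cy"])],[0,0,1]])
    return cv2.undistortPointsIter(np.asarray(uv,float).reshape(-1,1,2),K,np.array([float(c["k1"]),0,0,0]),None,None,(3,50,1e-10)).reshape(-1,2)
def cloud(c):
    h,w=c["depth"].shape
    v,u=np.mgrid[0:h,0:w]
    s=rays(c,np.stack([u.ravel(),v.ravel()],1))
    d=c["depth"].ravel()[:,None]
    P=np.hstack([s*d,d]); T=c["world_from_camera"]
    W=P@T[:3,:3].T+T[:3,3]; W[d[:,0]<=0]=np.nan
    return W.reshape(h,w,3)
def onplane(c,uv,z):
    s=rays(c,uv);T=c["world_from_camera"]
    D=np.hstack([s,np.ones((len(s),1))])@T[:3,:3].T
    t=(z-T[2,3])/D[:,2:3]
    return T[:3,3]+D*t
E
python3 - <<'E'
from h import *
for n in("scene","side"):
    c=np.load(f"/tmp/{n}0.npz"); W=cloud(c)
    px={"scene":dict(sq=(265,140),st=(238,180),deepend=(237,207),rd=(173,227),board=(267,269),lw=(167,315),sw=(325,133),rw=(320,198),g1=(206,338),g2=(339,163),tab=(200,280),bluebox=(40,300)),
        "side":dict(sq=(306,252),st=(291,188),rd=(316,162),board=(230,181),lw=(280,148),sw=(240,327),rw=(208,239),tab=(330,220))}[n]
    for k,(u,v) in px.items(): print(n,k,W[v,u].round(4))
E
```

```text
scene sq [0.3914 0.2265 0.0624]
scene st [ 0.4541 -0.0021  0.1008]
scene deepend [ 0.4819 -0.0487  0.0374]
scene rd [ 0.3957 -0.234   0.0718]
scene board [ 0.6733 -0.1599  0.0089]
scene lw [ 0.5374 -0.4256  0.0028]
scene sw [0.5125 0.4408 0.0023]
scene rw [0.6608 0.1518 0.008 ]
scene g1 [ 0.6743 -0.4206  0.0368]
scene g2 [0.6447 0.2992 0.0365]
scene tab [ 0.5386 -0.2935  0.0006]
scene bluebox [ 0.3531 -0.6169  0.1751]
side sq [0.3881 0.2361 0.0643]
side st [0.4502 0.0096 0.1017]
side rd [ 0.3885 -0.2151  0.0717]
side board [ 0.6649 -0.1454  0.0083]
side lw [ 0.532  -0.4297  0.0026]
side sw [0.5114 0.4408 0.0056]
side rw [0.6588 0.1583 0.0032]
side tab [ 0.3292  0.0006 -0.0016]
```

```bash
cat >> h.py <<'E'
def fit(c,W,ctr,r,zlo,zhi,rnd=False):
    m=(np.hypot(W[...,0]-ctr[0],W[...,1]-ctr[1])<r)&(W[...,2]>zlo)&(W[...,2]<zhi)
    m=m.astype(np.uint8)
    n,l,s,_=cv2.connectedComponentsWithStats(m,connectivity=8)
    if n<2:return None
    i=1+np.argmax(s[1:,4]); P=W[l==i]
    xy=(P[:,:2]*1000).astype(np.float32)
    if rnd:
        (x,y),R=cv2.minEnclosingCircle(xy); return round(x,1),round(y,1),round(2*R,1),len(P),round(np.median(P[:,2])*1000,1)
    (x,y),(a,b),t=cv2.minAreaRect(xy)
    if a>b: a,b,t=b,a,t-90   # long direction is at t+90
    lon=(t+90)%180   # degrees direction of long side from world x
    return round(x,1),round(y,1),round(a,1),round(b,1),round(lon,1),len(P),round(np.median(P[:,2])*1000,1)
E
cat > all.py <<'E'
from h import *
import sys
def run(n,c):
    W=cloud(c)
    for k,a in dict(sq=((.388,.231),.055,.058,.07),shal=((.452,.004),.07,.096,.107),deep=((.455,.0),.09,.057,.070),rd=((.393,-.225),.055,.066,.076,True),
      board=((.67,-.155),.12,.005,.0125),lw=((.535,-.428),.1,.0075,.016),sw=((.512,.440),.075,.0075,.016),rw=((.66,.155),.075,.0075,.016,True)).items():
        print(n,k,fit(c,W,*a))
if __name__=="__main__":
    for n in("scene","side"): run(n,np.load(f"/tmp/{n}0.npz"))
E
python3 all.py
```

```text
scene sq (387.7, 224.0, 58.4, 63.0, 116.0, 201, np.float64(62.2))
scene shal (451.7, -4.8, 56.7, 88.2, 121.6, 389, np.float64(102.6))
scene deep (454.4, -4.6, 60.6, 120.2, 120.4, 197, np.float64(64.6))
scene rd (388.2, -233.8, 62.3, 286, np.float64(70.6))
scene board (672.4, -157.2, 131.3, 171.8, 99.5, 2263, np.float64(8.6))
scene lw (530.6, -427.4, 98.1, 152.5, 101.1, 417, np.float64(11.3))
scene sw (515.0, 436.9, 91.1, 94.1, 86.6, 104, np.float64(10.3))
scene rw (659.5, 157.3, 95.2, 155, np.float64(11.4))
side sq (386.3, 229.0, 58.4, 62.9, 117.4, 404, np.float64(63.9))
side shal (450.8, -0.2, 56.9, 89.3, 121.1, 338, np.float64(102.1))
side deep (452.7, 0.1, 62.9, 122.6, 119.0, 228, np.float64(64.0))
side rd (388.7, -229.3, 65.0, 138, np.float64(70.4))
side board (671.2, -149.9, 130.7, 172.5, 100.6, 998, np.float64(8.4))
side lw (531.3, -417.7, 90.3, 155.8, 100.2, 105, np.float64(11.3))
side sw (512.9, 441.3, 88.6, 91.2, 86.7, 418, np.float64(11.0))
side rw (659.1, 160.1, 97.3, 193, np.float64(11.3))
```

```bash
cat > plan.py <<'E'
import sys,numpy as np
from scipy.spatial.transform import Rotation as R
from workcell import *
# args: x y z(TCP, mm) jaw direction deg (mod 180); '-' keeps
s=observe();Rm=R.from_rotvec(s["eef_rot"]).as_matrix();p=s["tcp_pos"]*1000
yaw=np.degrees(np.arctan2(Rm[1,1],Rm[0,1]))
print("t",round(s["time"],2),"tcp",p.round(1),"jaw",round(yaw,1),"toolx",Rm[:,0].round(3),"F",s["wrist_force"].round(1),"w",round(s["grip_width"]*85.4,1),"q",s["joint_pos"].round(2))
if len(sys.argv)>1:
    a=sys.argv[1:]
    t=np.array([float(v) if v!='-' else p[i] for i,v in enumerate(a[:3])])
    print("slide cm (tool axes)",(Rm.T@(t-p)/10).round(2),"dist",round(np.linalg.norm(t-p)/10,1))
    jaw=float(a[3]) if len(a)>3 and a[3]!='-' else yaw
    d=(jaw-yaw+90)%180-90
    j=np.radians(yaw+d); y=np.array([np.cos(j),np.sin(j),0]);x=np.array([0,0,-1.]);T=np.stack([x,y,np.cross(x,y)],1)
    print("delta_rot total",R.from_matrix(Rm.T@T).as_rotvec().round(3),"jaw turn deg",round(d,1))
E
python3 plan.py 451 -2.5 280 31
```

```text
t 0.15 tcp [ 144.7 -632.9  241.2] jaw -77.1 toolx [-0.001  0.002 -1.   ] F [-0.3  0.4 -0. ] w 85.3 q [ 1.25  0.38  0.04  1.6  -0.02  1.16 -0.05]
slide cm (tool axes) [ -3.78 -54.64 -43.91] dist 70.2
delta_rot total [1.255e+00 1.000e-03 2.000e-03] jaw turn deg -71.9
```

```bash
python3 -m crank '[{"slide":[-4,0,0],"delta_rot":[0,0,0]},{"slide":[0,0,0],"delta_rot":[0,0,0]}]' 8.54 40; python3 plan.py 451 -2.5 280 31
```

```text
time: 0.32
tcp_pos: [0.1442, -0.6311, 0.2789]
eef_rot: [2.105, 0.247, -2.108]
wrist_force: [0.7, -2.0, 2.9]
grip_width: 1.003
t 0.32 tcp [ 144.2 -631.1  278.9] jaw -77.1 toolx [-0.002  0.008 -1.   ] F [ 0.7 -2.   2.9] w 85.6 q [ 1.25  0.36  0.05  1.56 -0.02  1.24 -0.05]
slide cm (tool axes) [  0.34 -54.44 -43.92] dist 69.9
delta_rot total [1.255 0.006 0.007] jaw turn deg -71.9
```

```bash
python3 -m crank '[{"slide":[0,-3,-2.5],"delta_rot":[0,0,0]},{"slide":[0,-3,-2.5],"delta_rot":[0,0,0]},{"slide":[0,-3,-2.5],"delta_rot":[0,0,0]},{"slide":[0,-3,-2.5],"delta_rot":[0,0,0]},{"slide":[0,-3,-2.5],"delta_rot":[0,0,0]}]'; python3 -m crank '[{"slide":[0,-3,-2.5],"delta_rot":[0,0,0]},{"slide":[0,-3,-2.5],"delta_rot":[0,0,0]},{"slide":[0,-3,-2.5],"delta_rot":[0,0,0]},{"slide":[0,-3,-2.5],"delta_rot":[0,0,0]},{"slide":[0,-3,-2.5],"delta_rot":[0,0,0]}]'; python3 plan.py 451 -2.5 280 31
```

```text
time: 0.73
tcp_pos: [0.2273, -0.4617, 0.2771]
eef_rot: [2.107, 0.219, -2.122]
wrist_force: [0.5, -0.1, 0.5]
grip_width: 1.001
time: 1.15
tcp_pos: [0.3223, -0.2813, 0.277]
eef_rot: [2.109, 0.21, -2.118]
wrist_force: [0.9, -0.8, -0.5]
grip_width: 1.003
t 1.15 tcp [ 322.3 -281.3  277. ] jaw -78.4 toolx [-0.004 -0.004 -1.   ] F [ 0.9 -0.8 -0.5] w 85.6 q [ 0.88 -0.07 -0.25  2.05 -0.01  1.16 -0.73]
slide cm (tool axes) [ -0.46 -24.73 -18.2 ] dist 30.7
delta_rot total [ 1.232  0.002 -0.006] jaw turn deg -70.6
```

```bash
python3 -m crank '[{"slide":[0,-3,-2.2],"delta_rot":[0,0,0]},{"slide":[0,-3,-2.2],"delta_rot":[0,0,0]},{"slide":[0,-3,-2.2],"delta_rot":[0,0,0]},{"slide":[0,-3,-2.2],"delta_rot":[0,0,0]},{"slide":[0,-3,-2.2],"delta_rot":[0,0,0]}]'; R='x'; python3 -m crank '[{"slide":[0,-3,-2.2],"delta_rot":[0,0,0]},{"slide":[0,-3,-2.2],"delta_rot":[0,0,0]},{"slide":[0,0,0],"delta_rot":[-0.12,0,0]},{"slide":[0,0,0],"delta_rot":[-0.12,0,0]},{"slide":[0,0,0],"delta_rot":[-0.12,0,0]}]'; python3 -m crank '[{"slide":[0,0,0],"delta_rot":[-0.12,0,0]},{"slide":[0,0,0],"delta_rot":[-0.12,0,0]},{"slide":[0,0,0],"delta_rot":[-0.12,0,0]},{"slide":[0,0,0],"delta_rot":[-0.12,0,0]},{"slide":[0,0,0],"delta_rot":[-0.12,0,0]}]'; python3 -m crank '[{"slide":[0,0,0],"delta_rot":[-0.12,0,0]},{"slide":[0,0,0],"delta_rot":[-0.12,0,0]},{"slide":[0,0,0],"delta_rot":[-0.12,0,0]},{"slide":[0,0,0],"delta_rot":[-0.12,0,0]},{"slide":[0,0,0],"delta_rot":[-0.12,0,0]}]' >/dev/null; python3 plan.py 451 -2.5 280 31
```

```text
time: 1.57
tcp_pos: [0.4032, -0.1032, 0.2773]
eef_rot: [2.113, 0.203, -2.108]
wrist_force: [0.8, 0.3, 0.5]
grip_width: 1.0
time: 1.98
tcp_pos: [0.4395, -0.0191, 0.2789]
eef_rot: [1.897, 0.553, -1.877]
wrist_force: [-0.1, -0.4, 0.2]
grip_width: 1.001
time: 2.4
tcp_pos: [0.4404, -0.017, 0.2794]
eef_rot: [1.479, 0.994, -1.462]
wrist_force: [0.5, -0.7, -0.4]
grip_width: 1.0
t 2.82 tcp [440.8 -17.  279.7] jaw 14.7 toolx [ 0.021 -0.01  -1.   ] F [-0.6  0.2  0.8] w 85.4 q [ 0.54 -0.05 -0.58  2.02 -0.02  1.15  0.23]
slide cm (tool axes) [-0.02  1.36 -1.14] dist 1.8
delta_rot total [-0.284  0.017 -0.016] jaw turn deg 16.3
```

```bash
python3 -m crank '[{"slide":[0,1.4,-1.1],"delta_rot":[-0.12,0.01,-0.01]},{"slide":[0,0,0],"delta_rot":[-0.12,0,0]},{"slide":[0,0,0],"delta_rot":[-0.05,0,0]},{"slide":[0,0,0],"delta_rot":[0,0,0]}]'
cat > snap.py <<'E'
import sys
from h import *
from workcell import *
for a in sys.argv[1:]:
    n,f=a.split(":"); c=capture(n); np.savez(f"/tmp/{f}.npz",**c); cv2.imwrite(f"pics/{f}.png",c["image"][:,:,::-1])
E
python3 snap.py wrist:w1
python3 plan.py 451 -2.5 280 31
python3 - <<'E'
from h import *
c=np.load("/tmp/w1.npz");W=cloud(c)
for k,a in dict(shal=((.452,.00),.07,.096,.107),deep=((.455,-.003),.09,.057,.070)).items(): print(k,fit(c,W,*a))
E
```

```text
time: 3.15
tcp_pos: [0.4522, -0.0026, 0.2801]
eef_rot: [0.786, 1.412, -0.783]
wrist_force: [-0.3, 0.1, -0.2]
grip_width: 1.0
t 3.2 tcp [452.   -2.8 280. ] jaw 32.1 toolx [ 0.011 -0.004 -1.   ] F [-0.3 -0.7  0.2] w 85.6 q [ 0.52 -0.02 -0.6   1.99 -0.    1.16  0.49]
slide cm (tool axes) [-0.   -0.07 -0.08] dist 0.1
delta_rot total [ 0.019  0.009 -0.007] jaw turn deg -1.1
shal (452.0, -2.4, 55.6, 85.9, 120.6, 3305, np.float64(101.9))
deep (430.6, 39.0, 28.3, 59.3, 30.4, 781, np.float64(63.3))
```

View pics/w1.png

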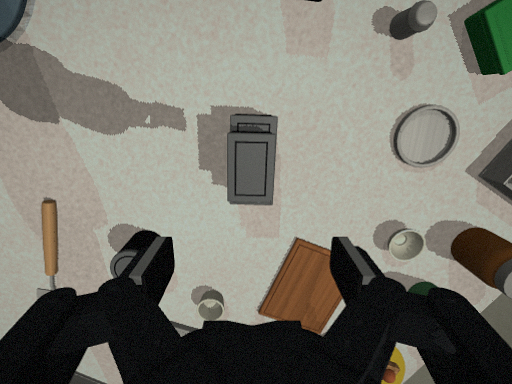

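The wrist picture shows the stack centred at about (252,165), with the deep tub's end visible at (253,122). Its fit is (452.0, -2.4) with the long side at 120.6°, which agrees with the two-camera mean. Next I descend.

```bash
python3 -m crank '[{"slide":[3.5,0,0],"delta_rot":[0.025,0.009,-0.007]},{"slide":[4,0,0],"delta_rot":[0,0,0]},{"slide":[4,0,0],"delta_rot":[0,0,0]},{"slide":[3,0,0],"delta_rot":[0,0,0]},{"slide":[0,0,0],"delta_rot":[0,0,0]}]'; python3 plan.py 452 -2.4 81 30.6
```

```text
time: 3.62
tcp_pos: [0.4592, -0.0048, 0.1358]
eef_rot: [0.819, 1.396, -0.81]
wrist_force: [-0.7, -0.2, -0.4]
grip_width: 1.002
t 3.62 tcp [459.2  -4.8 135.8] jaw 29.9 toolx [ 0.016 -0.004 -1.   ] F [-0.7 -0.2 -0.4] w 85.6 q [ 0.47  0.2  -0.59  2.12  0.16  0.84  0.31]
slide cm (tool axes) [ 5.46 -0.57 -0.63] dist 5.5
delta_rot total [-0.012  0.011 -0.012] jaw turn deg 0.7
```

```bash
python3 -m crank '[{"slide":[2,-0.6,-0.6],"delta_rot":[-0.01,0.011,-0.012]},{"slide":[2,0,0],"delta_rot":[0,0,0]},{"slide":[0,0,0],"delta_rot":[0,0,0]}]'; python3 plan.py 452 -2.4 81 30.6
```

```text
time: 3.87
tcp_pos: [0.4523, -0.0034, 0.0964]
eef_rot: [0.812, 1.413, -0.812]
wrist_force: [-0.3, 0.2, -0.2]
grip_width: 1.0
t 3.87 tcp [452.3  -3.4  96.4] jaw 30.2 toolx [ 0.001 -0.    -1.   ] F [-0.3  0.2 -0.2] w 85.4 q [ 0.45  0.27 -0.58  2.15  0.21  0.77  0.26]
slide cm (tool axes) [ 1.54  0.02 -0.1 ] dist 1.5
delta_rot total [-0.006  0.001 -0.001] jaw turn deg 0.4
```

```bash
python3 -m crank '[{"slide":[1.4,0,-0.1],"delta_rot":[0,0,0]},{"slide":[0,0,0],"delta_rot":[0,0,0]}]'; python3 plan.py 452 -2.4 81 30.6;  python3 -m crank '[{"slide":[0,0,0],"delta_rot":[0,0,0]},{"slide":[0,0,0],"delta_rot":[0,0,0]},{"slide":[0,0,0],"delta_rot":[0,0,0]},{"slide":[0,0,0],"delta_rot":[0,0,0]},{"slide":[0,0,0],"delta_rot":[0,0,0]}]' 0 40; python3 -m crank '[{"slide":[0,0,0],"delta_rot":[0,0,0]},{"slide":[0,0,0],"delta_rot":[0,0,0]},{"slide":[0,0,0],"delta_rot":[0,0,0]}]'; python3 snap.py wrist:w2
```

```text
time: 4.03
tcp_pos: [0.4536, -0.003, 0.085]
eef_rot: [0.814, 1.409, -0.813]
wrist_force: [-0.4, 0.1, -1.2]
grip_width: 0.999
t 4.03 tcp [453.6  -3.   85. ] jaw 30.1 toolx [ 0.004 -0.001 -1.   ] F [-0.4  0.1 -1.2] w 85.3 q [ 0.44  0.29 -0.57  2.16  0.23  0.75  0.24]
slide cm (tool axes) [ 0.4  -0.11 -0.13] dist 0.4
delta_rot total [-0.009  0.003 -0.003] jaw turn deg 0.5
time: 4.45
tcp_pos: [0.4591, -0.0037, 0.0926]
eef_rot: [0.818, 1.397, -0.811]
wrist_force: [-0.5, -0.2, -1.3]
grip_width: 0.64
time: 4.7
tcp_pos: [0.4593, -0.0039, 0.0932]
eef_rot: [0.818, 1.396, -0.81]
wrist_force: [-0.5, -0.2, -1.9]
grip_width: 0.648
```

View pics/w2.png

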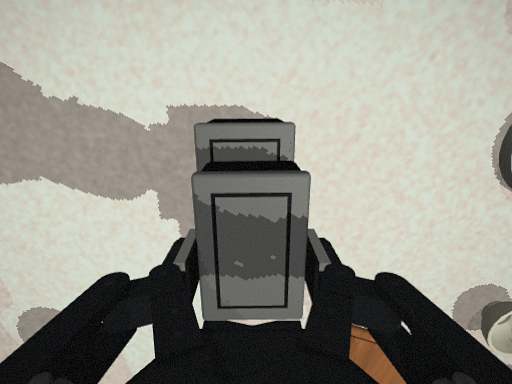

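The tub is gripped at about 55 mm, but the arm drifted 8 mm up while closing. I'll open a little and check the drift before gripping again lower.

```bash
python3 -m crank '[{"slide":[0,0,0],"delta_rot":[0,0,0]},{"slide":[0,0,0],"delta_rot":[0,0,0]},{"slide":[0,0,0],"delta_rot":[0,0,0]}]' 8.54; python3 plan.py 452 -2.4 80 30.6; python3 -m crank '[{"slide":[0,0,0],"delta_rot":[0,0,0]},{"slide":[0,0,0],"delta_rot":[0,0,0]},{"slide":[0,0,0],"delta_rot":[0,0,0]}]';  python3 plan.py 452 -2.4 80 30.6
```

```text
time: 5.0
tcp_pos: [0.4597, -0.0037, 0.0934]
eef_rot: [0.819, 1.396, -0.81]
wrist_force: [-0.5, -0.4, 0.1]
grip_width: 0.997
t 5.0 tcp [459.7  -3.7  93.4] jaw 30.0 toolx [ 0.017 -0.004 -1.   ] F [-0.5 -0.4  0.1] w 85.1 q [ 0.44  0.28 -0.57  2.15  0.23  0.75  0.24]
slide cm (tool axes) [ 1.33 -0.62 -0.51] dist 1.6
delta_rot total [-0.011  0.011 -0.013] jaw turn deg 0.6
time: 5.25
tcp_pos: [0.4604, -0.0035, 0.0938]
eef_rot: [0.819, 1.395, -0.809]
wrist_force: [0.6, -0.3, 0.6]
grip_width: 0.998
t 5.25 tcp [460.4  -3.5  93.8] jaw 30.0 toolx [ 0.018 -0.003 -1.   ] F [ 0.6 -0.3  0.6] w 85.3 q [ 0.44  0.28 -0.57  2.15  0.23  0.75  0.24]
slide cm (tool axes) [ 1.36 -0.69 -0.53] dist 1.6
delta_rot total [-0.011  0.012 -0.014] jaw turn deg 0.6
```

```bash
python3 -m crank '[{"slide":[1.2,-0.7,-0.5],"delta_rot":[-0.011,0.012,-0.014]}]'; for i in 1 2 3; do python3 -m crank '[{"slide":[0,0,0],"delta_rot":[0,0,0]}]'|sed -n 1,2p;done;  python3 plan.py 452 -2.4 80 30.6
```

```text
time: 5.33
tcp_pos: [0.4551, -0.0026, 0.0835]
eef_rot: [0.809, 1.41, -0.805]
wrist_force: [0.4, -0.9, 0.1]
grip_width: 0.999
time: 5.42
tcp_pos: [0.4519, -0.0028, 0.0812]
time: 5.5
tcp_pos: [0.4517, -0.0027, 0.0808]
time: 5.58
tcp_pos: [0.4508, -0.0027, 0.0801]
t 5.58 tcp [450.8  -2.7  80.1] jaw 30.7 toolx [-0.003  0.    -1.   ] F [ 0.2 -0.5 -0.4] w 85.7 q [ 0.44  0.3  -0.57  2.16  0.24  0.74  0.25]
slide cm (tool axes) [0.01 0.12 0.04] dist 0.1
delta_rot total [ 0.001 -0.002  0.003] jaw turn deg -0.1
```

```bash
python3 -m crank '[{"slide":[0,0,0],"delta_rot":[0,0,0]}]' 0 40 |grep -v eef; for i in 1 2 3 4 5; do python3 -m crank '[{"slide":[0,0,0],"delta_rot":[0,0,0]}]'|grep -v eef;done;  python3 plan.py 452 -2.4 80 30.6
```

```text
time: 5.67
tcp_pos: [0.4506, -0.0027, 0.0799]
wrist_force: [-0.1, -0.6, 0.5]
grip_width: 0.886
time: 5.75
tcp_pos: [0.451, -0.0024, 0.0799]
wrist_force: [3.1, 0.2, 0.1]
grip_width: 0.745
time: 5.83
tcp_pos: [0.4521, -0.0021, 0.0805]
wrist_force: [0.2, 0.1, -1.3]
grip_width: 0.648
time: 5.92
tcp_pos: [0.452, -0.0021, 0.0806]
wrist_force: [-0.1, 0.5, -2.2]
grip_width: 0.649
time: 6.0
tcp_pos: [0.4519, -0.0021, 0.0805]
wrist_force: [0.4, 0.2, -0.8]
grip_width: 0.647
time: 6.08
tcp_pos: [0.4519, -0.0021, 0.0805]
wrist_force: [0.7, -0.1, -0.4]
grip_width: 0.645
t 6.08 tcp [451.9  -2.1  80.5] jaw 30.7 toolx [-0.001  0.001 -1.   ] F [ 0.7 -0.1 -0.4] w 55.1 q [ 0.44  0.3  -0.57  2.16  0.24  0.74  0.25]
slide cm (tool axes) [ 0.05 -0.01  0.03] dist 0.1
delta_rot total [ 0.001 -0.001  0.   ] jaw turn deg -0.1
```

```bash
python3 -m crank '[{"slide":[-1.5,0,0],"delta_rot":[0,0,0]},{"slide":[-3,0,0],"delta_rot":[0,0,0]},{"slide":[-3,0,0],"delta_rot":[0,0,0]},{"slide":[0,0,0],"delta_rot":[0,0,0]}]'; python3 plan.py 672 -153.5 150 10; python3 snap.py side:s1 wrist:w3
```

```text
time: 6.42
tcp_pos: [0.4474, -0.0024, 0.1544]
eef_rot: [0.804, 1.429, -0.811]
wrist_force: [1.5, 0.8, -1.5]
grip_width: 0.646
t 6.42 tcp [447.4  -2.4 154.4] jaw 30.7 toolx [-0.013  0.003 -1.   ] F [ 1.5  0.8 -1.5] w 55.2 q [ 0.5   0.16 -0.61  2.11  0.11  0.91  0.35]
slide cm (tool axes) [ 0.12 11.6  24.46] dist 27.1
delta_rot total [ 0.361 -0.007  0.011] jaw turn deg -20.7
```

View pics/s1.png

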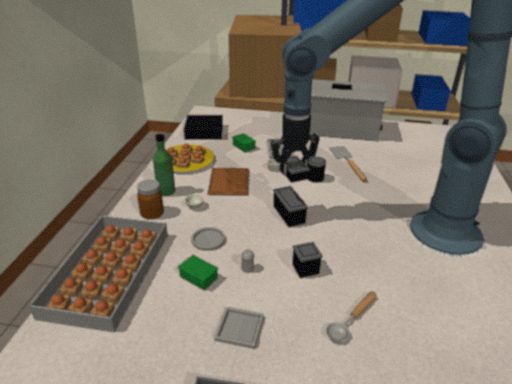

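The side picture shows the shallow tub held at (299,170), clear of the deep tub, which is still standing at (290,205). I'll carry it to the board.

```bash
python3 -m crank '[{"slide":[0,1.6,3.4],"delta_rot":[0,0,0]},{"slide":[0,1.6,3.4],"delta_rot":[0,0,0]},{"slide":[0,1.6,3.4],"delta_rot":[0,0,0]},{"slide":[0,1.6,3.4],"delta_rot":[0,0,0]},{"slide":[0,1.6,3.4],"delta_rot":[0,0,0]}]';python3 -m crank '[{"slide":[0,1.6,3.4],"delta_rot":[0,0,0]},{"slide":[0,0.5,1],"delta_rot":[0,0,0]},{"slide":[0,0,0],"delta_rot":[0.1,0,0]},{"slide":[0,0,0],"delta_rot":[0.1,0,0]},{"slide":[0,0,0],"delta_rot":[0.1,0,0]}]'; python3 -m crank '[{"slide":[0,0,0],"delta_rot":[0,0,0]}]' ; python3 plan.py 672 -153.5 24.8 10
```

```text
time: 6.93
tcp_pos: [0.5866, -0.1043, 0.1324]
eef_rot: [0.78, 1.466, -0.82]
wrist_force: [0.4, 0.1, -1.4]
grip_width: 0.649
time: 7.35
tcp_pos: [0.6277, -0.1423, 0.1129]
eef_rot: [1.014, 1.363, -1.083]
wrist_force: [-0.1, 0.7, -2.2]
grip_width: 0.647
time: 7.43
tcp_pos: [0.626, -0.1426, 0.1096]
eef_rot: [1.013, 1.367, -1.088]
wrist_force: [0.1, 0.5, -2.3]
grip_width: 0.646
t 7.43 tcp [ 626.  -142.6  109.6] jaw 12.9 toolx [-0.073  0.002 -0.997] F [ 0.1  0.5 -2.3] w 55.2 q [ 0.46  0.58 -0.4   1.64  0.26  1.04  0.19]
slide cm (tool axes) [8.12 4.83 2.24] dist 9.7
delta_rot total [ 0.05  -0.016  0.071] jaw turn deg -2.9
```

```bash
python3 -m crank '[{"slide":[0,2.4,1.1],"delta_rot":[0.05,-0.016,0.071]},{"slide":[0,2,1],"delta_rot":[0,0,0]},{"slide":[0,0,0],"delta_rot":[0,0,0]}]'; python3 plan.py 672 -153.5 24.8 10
```

```text
time: 7.68
tcp_pos: [0.6682, -0.1534, 0.0988]
eef_rot: [1.07, 1.3, -1.082]
wrist_force: [0.3, -0.6, -1.8]
grip_width: 0.646
t 7.68 tcp [ 668.2 -153.4   98.8] jaw 10.4 toolx [-0.012  0.001 -1.   ] F [ 0.3 -0.6 -1.8] w 55.1 q [ 0.44  0.63 -0.38  1.58  0.27  0.99  0.16]
slide cm (tool axes) [7.39 0.46 0.1 ] dist 7.4
delta_rot total [ 0.007 -0.003  0.012] jaw turn deg -0.4
```

```bash
python3 -m crank '[{"slide":[3,0.4,0],"delta_rot":[0,-0.003,0.012]},{"slide":[2,0,0],"delta_rot":[0,0,0]},{"slide":[0,0,0],"delta_rot":[0,0,0]}]'; python3 plan.py 672 -153.5 24.8 10
```

```text
time: 7.93
tcp_pos: [0.6702, -0.1521, 0.0436]
eef_rot: [1.068, 1.297, -1.071]
wrist_force: [-1.3, -0.4, -3.3]
grip_width: 0.65
t 7.93 tcp [ 670.2 -152.1   43.6] jaw 10.8 toolx [-0.004  0.001 -1.   ] F [-1.3 -0.4 -3.3] w 55.5 q [ 0.43  0.7  -0.37  1.6   0.3   0.9   0.14]
slide cm (tool axes) [1.88 0.16 0.17] dist 1.9
delta_rot total [ 0.015 -0.002  0.004] jaw turn deg -0.8
```

```bash
python3 -m crank '[{"slide":[1.2,0.1,-0.1],"delta_rot":[0.015,-0.002,0.004]},{"slide":[0.3,0,0],"delta_rot":[0,0,0]}]'; python3 plan.py 672 -153.5 24.8 10;python3 -m crank '[{"slide":[0.3,0,0],"delta_rot":[0,0,0]}]';python3 plan.py 672 -153.5 24.8 10
```

```text
time: 8.1
tcp_pos: [0.6684, -0.1501, 0.0255]
eef_rot: [1.077, 1.292, -1.081]
wrist_force: [-1.4, -0.0, -2.5]
grip_width: 0.649
t 8.1 tcp [ 668.4 -150.1   25.5] jaw 10.1 toolx [-0.005  0.001 -1.   ] F [-1.4 -0.  -2.5] w 55.4 q [ 0.42  0.72 -0.36  1.61  0.31  0.87  0.12]
slide cm (tool axes) [0.06 0.29 0.4 ] dist 0.5
delta_rot total [ 0.002 -0.002  0.005] jaw turn deg -0.1
time: 8.18
tcp_pos: [0.6688, -0.1502, 0.0245]
eef_rot: [1.076, 1.292, -1.082]
wrist_force: [-9.7, -0.0, 28.5]
grip_width: 0.644
t 8.18 tcp [ 668.8 -150.2   24.5] jaw 10.1 toolx [-0.005 -0.    -1.   ] F [-9.7 -0.  28.5] w 55.0 q [ 0.42  0.72 -0.36  1.61  0.31  0.87  0.12]
slide cm (tool axes) [-0.04  0.26  0.38] dist 0.5
delta_rot total [ 0.002 -0.001  0.005] jaw turn deg -0.1
```

Contact with the board at 28 N, so I release and rise.

```bash
python3 -m crank '[{"slide":[-0.1,0,0],"delta_rot":[0,0,0]},{"slide":[0,0,0],"delta_rot":[0,0,0]},{"slide":[0,0,0],"delta_rot":[0,0,0]},{"slide":[0,0,0],"delta_rot":[0,0,0]}]' 8.54; python3 -m crank '[{"slide":[-2,0,0],"delta_rot":[0,0,0]},{"slide":[-4,0,0],"delta_rot":[0,0,0]},{"slide":[-4,0,0],"delta_rot":[0,0,0]},{"slide":[-4,0,0],"delta_rot":[0,0,0]}]'; python3 plan.py 453.5 -2.3 280 29.8; python3 snap.py side:s2 scene:c2
python3 - <<'E'
from h import *
for n in "sc":
    c=np.load(f"/tmp/{n}2.npz");W=cloud(c)
    for k,a in dict(shal=((.669,-.15),.07,.039,.052),deep=((.453,-.003),.09,.057,.070)).items(): print(n,k,fit(c,W,*a))
E
```

```text
time: 8.52
tcp_pos: [0.6724, -0.1503, 0.0307]
eef_rot: [1.076, 1.285, -1.076]
wrist_force: [0.2, 0.8, -0.9]
grip_width: 1.002
time: 8.85
tcp_pos: [0.6638, -0.1489, 0.1627]
eef_rot: [1.069, 1.307, -1.087]
wrist_force: [0.9, -0.3, -0.4]
grip_width: 1.003
t 8.85 tcp [ 663.8 -148.9  162.7] jaw 10.3 toolx [-0.021  0.003 -1.   ] F [ 0.9 -0.3 -0.4] w 85.6 q [ 0.45  0.56 -0.4   1.55  0.24  1.1   0.17]
slide cm (tool axes) [-11.25 -18.29 -18.27] dist 28.2
delta_rot total [-0.34  -0.01   0.018] jaw turn deg 19.5
s shal (670.1, -151.6, 55.2, 94.5, 101.9, 235, np.float64(45.9))
s deep (454.0, 0.0, 61.7, 122.6, 121.3, 514, np.float64(64.2))
c shal (668.8, -154.6, 56.6, 86.9, 100.0, 557, np.float64(46.5))
c deep (453.6, -3.5, 59.9, 120.7, 120.4, 517, np.float64(64.6))
```

View pics/c2.png

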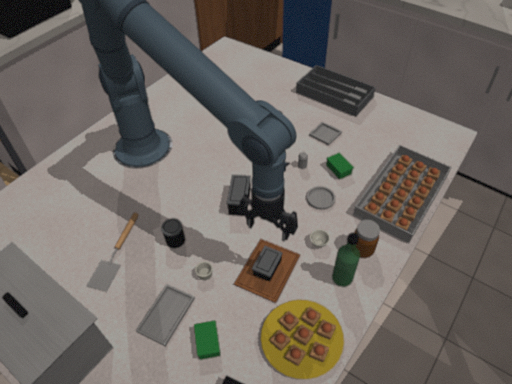

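The shallow tub lies flat on the board at (267,263), and the deep tub's lid is clear at (238,192). Going to the deep tub.

```bash
python3 -m crank '[{"slide":[0,-2.6,-2.6],"delta_rot":[-0.11,0,0]},{"slide":[0,-2.6,-2.6],"delta_rot":[-0.11,0,0]},{"slide":[0,-2.6,-2.6],"delta_rot":[-0.1,0,0]},{"slide":[0,-2.6,-2.6],"delta_rot":[0,0,0]},{"slide":[0,-2.6,-2.6],"delta_rot":[0,0,0]}]'; python3 plan.py 453.7 -2.2 160 30.6
```

```text
time: 9.37
tcp_pos: [0.5098, -0.0783, 0.1741]
eef_rot: [0.829, 1.39, -0.817]
wrist_force: [-0.3, -0.1, 0.3]
grip_width: 0.997
t 9.37 tcp [509.8 -78.3 174.1] jaw 29.3 toolx [ 0.02  -0.003 -1.   ] F [-0.3 -0.1  0.3] w 85.2 q [ 0.57  0.24 -0.55  1.97  0.16  0.95  0.45]
slide cm (tool axes) [ 1.28 -1.19 -9.4 ] dist 9.6
delta_rot total [-0.023  0.012 -0.016] jaw turn deg 1.3
```

```bash
python3 -m crank '[{"slide":[0.5,-0.5,-3.6],"delta_rot":[-0.023,0.012,-0.016]},{"slide":[0,-0.4,-3.6],"delta_rot":[0,0,0]},{"slide":[0,-0.3,-1.8],"delta_rot":[0,0,0]},{"slide":[0,0,0],"delta_rot":[0,0,0]}]'; python3 plan.py 453.7 -2.2 110 30.6; python3 snap.py wrist:w4;  python3 - <<'E'
from h import *
c=np.load(f"/tmp/w4.npz");W=cloud(c)
print(fit(c,W,(.453,-.003),.09,.057,.070))
E
```

```text
time: 9.7
tcp_pos: [0.4428, -0.0043, 0.1669]
eef_rot: [0.8, 1.418, -0.814]
wrist_force: [0.2, 0.6, 0.3]
grip_width: 1.001
t 9.7 tcp [442.8  -4.3 166.9] jaw 30.7 toolx [-0.006 -0.006 -1.   ] F [0.2 0.6 0.3] w 85.5 q [ 0.51  0.13 -0.62  2.12  0.1   0.93  0.36]
slide cm (tool axes) [5.68 1.1  0.36] dist 5.8
delta_rot total [0.001 0.002 0.009] jaw turn deg -0.1
(453.7, -0.9, 60.2, 120.5, 120.4, 8110, np.float64(63.9))
```

View pics/w4.png

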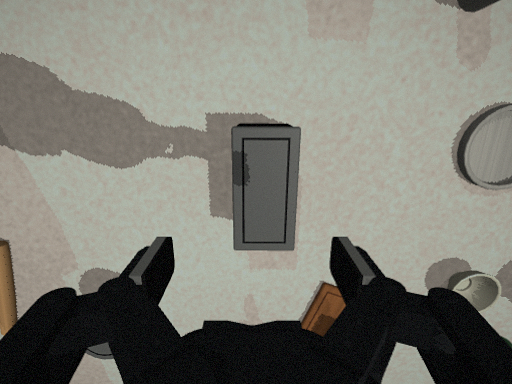

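The deep tub shows at (266,188) and is fitted at (453.7, -0.9), 120.4°. I descend to TCP z ≈ 38 mm.

```bash
python3 -m crank '[{"slide":[3.5,1.1,0.5],"delta_rot":[0,0.002,0.009]},{"slide":[2,0,0],"delta_rot":[0,0,0]},{"slide":[0,0,0],"delta_rot":[0,0,0]}]'; python3 plan.py 453.7 -1.2 38 30.4
```

```text
time: 10.0
tcp_pos: [0.4624, -0.007, 0.1141]
eef_rot: [0.81, 1.4, -0.803]
wrist_force: [-0.8, -0.7, -0.0]
grip_width: 0.997
t 10.0 tcp [462.4  -7.  114.1] jaw 30.5 toolx [ 0.015 -0.004 -1.   ] F [-0.8 -0.7 -0. ] w 85.2 q [ 0.47  0.25 -0.6   2.13  0.2   0.8   0.29]
slide cm (tool axes) [ 7.6  -0.54 -1.03] dist 7.7
delta_rot total [ 0.002  0.011 -0.011] jaw turn deg -0.1
```

```bash
python3 -m crank '[{"slide":[2,-0.6,-1],"delta_rot":[0,0.011,-0.011]},{"slide":[1.2,-0.1,-0.1],"delta_rot":[0,0,0]},{"slide":[0,0,0],"delta_rot":[0,0,0]}]'; python3 plan.py 453.7 -1.2 38 30.4
```

```text
time: 10.25
tcp_pos: [0.4559, -0.0042, 0.0826]
eef_rot: [0.814, 1.41, -0.81]
wrist_force: [-0.0, 0.4, 0.4]
grip_width: 0.999
t 10.25 tcp [455.9  -4.2  82.6] jaw 30.2 toolx [ 0.004  0.    -1.   ] F [-0.   0.4  0.4] w 85.3 q [ 0.45  0.3  -0.58  2.15  0.24  0.74  0.24]
slide cm (tool axes) [ 4.46 -0.06 -0.37] dist 4.5
delta_rot total [-0.003  0.002 -0.004] jaw turn deg 0.2
```

```bash
python3 -m crank '[{"slide":[2,-0.1,-0.4],"delta_rot":[0,0.002,-0.004]},{"slide":[1.2,-0.1,-0.1],"delta_rot":[0,0,0]},{"slide":[0,0,0],"delta_rot":[0,0,0]}]'; python3 plan.py 453.7 -1.2 38 30.4
```

```text
time: 10.5
tcp_pos: [0.4572, -0.0036, 0.053]
eef_rot: [0.817, 1.406, -0.814]
wrist_force: [-0.0, -0.8, 0.5]
grip_width: 0.998
t 10.5 tcp [457.2  -3.6  53. ] jaw 30.0 toolx [ 0.006 -0.001 -1.   ] F [-0.  -0.8  0.5] w 85.2 q [ 0.42  0.36 -0.55  2.17  0.3   0.68  0.18]
slide cm (tool axes) [ 1.5  -0.19 -0.39] dist 1.6
delta_rot total [-0.008  0.004 -0.005] jaw turn deg 0.4
```

```bash
python3 -m crank '[{"slide":[1.3,-0.2,-0.4],"delta_rot":[-0.008,0.004,-0.005]},{"slide":[0.1,-0.1,-0.1],"delta_rot":[0,0,0]},{"slide":[0,0,0],"delta_rot":[0,0,0]}]'; python3 plan.py 453.7 -1.2 38 30.4;  python3 -m crank '[{"slide":[0,0,0],"delta_rot":[0,0,0]},{"slide":[0,0,0],"delta_rot":[0,0,0]},{"slide":[0,0,0],"delta_rot":[0,0,0]},{"slide":[0,0,0],"delta_rot":[0,0,0]},{"slide":[0,0,0],"delta_rot":[0,0,0]}]' 0 60;python3 plan.py 453.7 -1.2 38 30.4
```

```text
time: 10.75
tcp_pos: [0.4571, -0.0027, 0.0423]
eef_rot: [0.814, 1.408, -0.81]
wrist_force: [0.3, -0.0, -0.1]
grip_width: 1.001
t 10.75 tcp [457.1  -2.7  42.3] jaw 30.2 toolx [ 0.006 -0.001 -1.   ] F [ 0.3 -0.  -0.1] w 85.5 q [ 0.41  0.38 -0.54  2.17  0.32  0.66  0.17]
slide cm (tool axes) [ 0.43 -0.22 -0.3 ] dist 0.6
delta_rot total [-0.003  0.004 -0.005] jaw turn deg 0.2
time: 11.17
tcp_pos: [0.459, -0.0045, 0.0458]
eef_rot: [0.815, 1.403, -0.811]
wrist_force: [-0.7, -0.5, -4.0]
grip_width: 0.688
t 11.17 tcp [459.   -4.5  45.8] jaw 30.1 toolx [ 0.01  -0.003 -1.   ] F [-0.7 -0.5 -4. ] w 58.8 q [ 0.41  0.37 -0.54  2.17  0.32  0.67  0.17]
slide cm (tool axes) [ 0.77 -0.3  -0.56] dist 1.0
delta_rot total [-0.005  0.008 -0.007] jaw turn deg 0.3
```

```bash
python3 -m crank '[{"slide":[-1.5,0,0],"delta_rot":[0,0,0]},{"slide":[-3.5,0,0],"delta_rot":[0,0,0]},{"slide":[-3.5,0,0],"delta_rot":[0,0,0]},{"slide":[-2.5,0,0],"delta_rot":[0,0,0]},{"slide":[0,0,0],"delta_rot":[0,0,0]}]'; python3 plan.py 531 -423 150 10.6; python3 snap.py wrist:w5 side:s5;  python3 - <<'E'
from h import *
c=np.load(f"/tmp/w5.npz");W=cloud(c)
print(fit(c,W,(.453,-.003),.09,.14,.19))
E
```

```text
time: 11.58
tcp_pos: [0.4513, -0.0042, 0.1544]
eef_rot: [0.811, 1.417, -0.817]
wrist_force: [1.7, -0.7, -4.4]
grip_width: 0.692
t 11.58 tcp [451.3  -4.2 154.4] jaw 30.2 toolx [-0.005 -0.001 -1.   ] F [ 1.7 -0.7 -4.4] w 59.1 q [ 0.51  0.17 -0.63  2.11  0.13  0.9   0.34]
slide cm (tool axes) [  0.44 -14.15  40.22] dist 42.6
delta_rot total [ 0.341 -0.001  0.005] jaw turn deg -19.6
(444.6, 7.8, 86.2, 102.8, 120.4, 27136, np.float64(173.2))
```

View pics/w5.png

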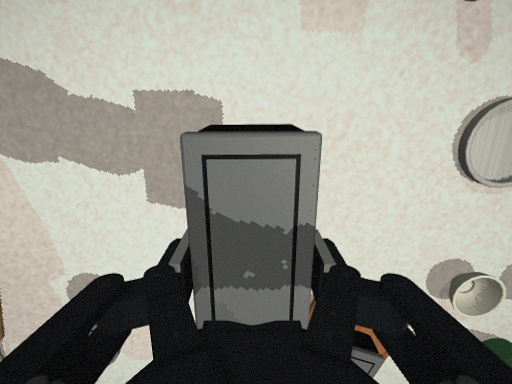

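View pics/s5.png

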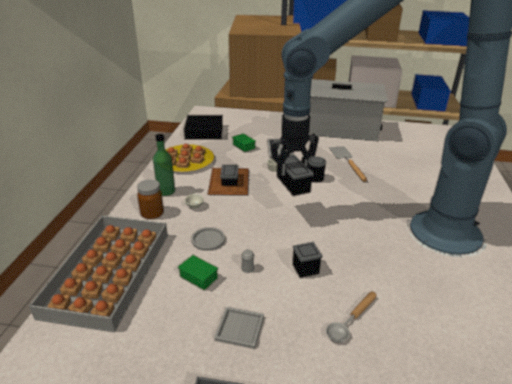

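The wrist picture shows the deep tub held squarely, with its lid's far edge at row 131 and columns 182–321. I'll use that edge to find where the tub sits in the grip.

Run:
```python
from h import *
c=np.load(f"/tmp/w5.npz");W=cloud(c)
print(W[140,[200,250,300]].round(4), W[200,250].round(4))
for z in (.1725,):
  P=onplane(c,[(182,132),(321,132)],z)*1000; print(P.round(1))
  d=P[1]-P[0]; print(np.linalg.norm(d),np.degrees(np.arctan2(d[1],d[0])))
  u=d/np.linalg.norm(d); n=np.array([-u[1],u[0],0]); m=P.mean(0)
  ctr=m-60*n; print("ctr",ctr, "offset jaw,long", (ctr[:2]-[451.3,-4.2])@u[:2],(ctr[:2]-[451.3,-4.2])@n[:2])
```

```text
[[0.402  0.0383 0.1725]
 [0.42   0.049  0.1742]
 [0.4379 0.0593 0.1735]] [0.4332 0.0261 0.1733]
[[394.1  37.5 172.5]
 [443.8  66.4 172.5]]
57.491612927079196 30.166945296804826
ctr [4.49084750e+02 9.02500045e-02 1.72500000e+02] offset jaw,long 0.24071440453218304 4.822409639642168
```

Run:
```python
from h import *
a=cv2.imread("pics/c2.png")[280:350,130:205]; b=cv2.imread("pics/s2.png")[130:170,255:305]
cv2.imwrite("pics/zc.png",cv2.resize(a,None,fx=8,fy=8,interpolation=cv2.INTER_CUBIC))
cv2.imwrite("pics/zs.png",cv2.resize(b,None,fx=14,fy=14,interpolation=cv2.INTER_CUBIC))
```

```text
(no output)
```

View pics/zc.png

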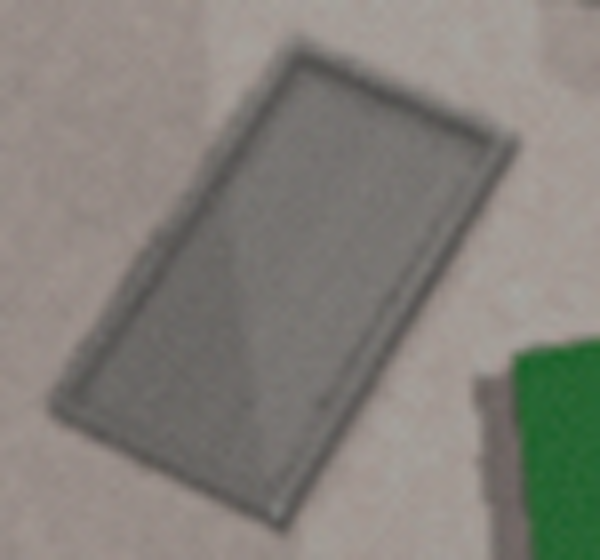

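View pics/zs.png

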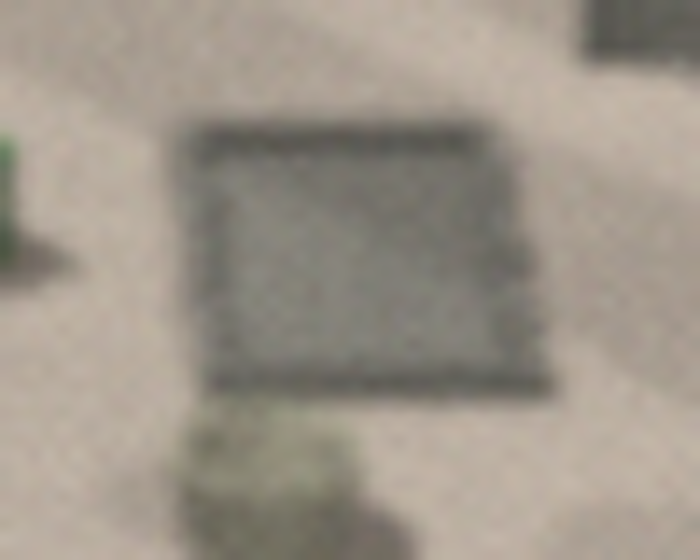

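Run:
```python
from h import *
c=np.load("/tmp/c2.npz");s=np.load("/tmp/s2.npz")
A=np.array([(295,40),(518,136),(280,522),(55,400)])/8+[130,280]-.44
B=np.array([(180,122),(492,122),(552,388),(205,388)])/14+[255,130]-.46
for C,U in((c,A),(s,B)):
    P=onplane(C,U,.012)[:,:2]*1000
    print(P.round(1).tolist(),"ctr",P.mean(0).round(1),"sides",np.linalg.norm(P-np.roll(P,-1,0),axis=1).round(1))
    for i,j in((1,2),(0,3)):
        d=P[i]-P[j]; print(np.degrees(np.arctan2(d[1],d[0])).round(1))
```

```text
[[477.9, -362.9], [564.7, -344.8], [592.8, -490.5], [505.6, -504.7]] ctr [ 535.2 -425.7] sides [ 88.7 148.3  88.3 144.6]
100.9
101.0
[[589.7, -486.1], [502.8, -503.4], [470.7, -346.9], [559.8, -329.5]] ctr [ 530.8 -416.5] sides [ 88.6 159.8  90.8 159.5]
-78.4
-79.2
```

```bash
python3 -m crank '[{"slide":[0,-1.3,3.7],"delta_rot":[0,0,0]},{"slide":[0,-1.3,3.7],"delta_rot":[0,0,0]},{"slide":[0,-1.3,3.7],"delta_rot":[0,0,0]},{"slide":[0,-1.3,3.7],"delta_rot":[0,0,0]},{"slide":[0,-1.3,3.7],"delta_rot":[0,0,0]}]'; python3 plan.py 533 -428 150 10.8
```

```text
time: 12.1
tcp_pos: [0.4781, -0.1873, 0.1364]
eef_rot: [0.79, 1.456, -0.802]
wrist_force: [1.5, 0.9, -3.4]
grip_width: 0.685
t 12.1 tcp [ 478.1 -187.3  136.4] jaw 31.8 toolx [-0.033  0.01  -0.999] F [ 1.5  0.9 -3.4] w 58.5 q [ 0.72  0.32 -0.49  1.97  0.18  0.93  0.7 ]
slide cm (tool axes) [-1.78 -8.03 23.32] dist 24.7
delta_rot total [ 0.365 -0.022  0.027] jaw turn deg -21.0
```

```bash
python3 -m crank '[{"slide":[-0.6,-1.3,3.7],"delta_rot":[0,-0.022,0.027]},{"slide":[-0.6,-1.3,3.7],"delta_rot":[0,0,0]},{"slide":[-0.6,-1.3,3.7],"delta_rot":[0,0,0]},{"slide":[-0.4,-1.3,3.7],"delta_rot":[0,0,0]},{"slide":[0,0,0],"delta_rot":[0.1,0,0]}]'; python3 plan.py 533 -428 150 10.8
```

```text
time: 12.52
tcp_pos: [0.4996, -0.356, 0.1364]
eef_rot: [0.878, 1.413, -0.883]
wrist_force: [-0.8, -3.2, -4.1]
grip_width: 0.688
t 12.52 tcp [ 499.6 -356.   136.4] jaw 25.3 toolx [-0.023  0.011 -1.   ] F [-0.8 -3.2 -4.1] w 58.7 q [ 0.85  0.47 -0.37  1.74  0.2   1.    0.84]
slide cm (tool axes) [-1.52 -0.08  7.91] dist 8.1
delta_rot total [ 0.254 -0.018  0.019] jaw turn deg -14.5
```

```bash
python3 -m crank '[{"slide":[-0.6,-0.1,3.7],"delta_rot":[0,-0.018,0.019]},{"slide":[0,0,3.5],"delta_rot":[0,0,0]},{"slide":[0,0,0],"delta_rot":[0.1,0,0]},{"slide":[0,0,0],"delta_rot":[0.1,0,0]},{"slide":[0,0,0],"delta_rot":[0.05,0,0]}]'; python3 -m crank '[{"slide":[0,0,0],"delta_rot":[0,0,0]}]' >/dev/null; python3 plan.py 533 -428 90 10.8
```

```text
time: 12.93
tcp_pos: [0.5139, -0.4165, 0.1133]
eef_rot: [1.087, 1.325, -1.092]
wrist_force: [-0.9, -0.1, -4.9]
grip_width: 0.687
t 13.02 tcp [ 511.4 -415.6  108.2] jaw 9.7 toolx [-0.038  0.027 -0.999] F [-0.8  0.9 -4.4] w 59.1 q [ 0.83  0.58 -0.29  1.62  0.18  1.01  0.65]
slide cm (tool axes) [1.71 1.98 1.64] dist 3.1
delta_rot total [-0.021 -0.033  0.033] jaw turn deg 1.1
```

```bash
python3 -m crank '[{"slide":[0.5,2,1.6],"delta_rot":[-0.021,-0.033,0.033]},{"slide":[0,0.1,0.1],"delta_rot":[0,0,0]}]'; python3 plan.py 533 -428 75 10.8; python3 snap.py scene:c6 side:s6
```

```text
time: 13.18
tcp_pos: [0.5308, -0.4265, 0.0936]
eef_rot: [1.066, 1.305, -1.07]
wrist_force: [0.9, -0.6, -3.5]
grip_width: 0.689
t 13.18 tcp [ 530.8 -426.5   93.6] jaw 11.0 toolx [-0.01   0.005 -1.   ] F [ 0.9 -0.6 -3.5] w 58.9 q [ 0.83  0.62 -0.29  1.6   0.2   0.97  0.67]
slide cm (tool axes) [1.85 0.21 0.21] dist 1.9
delta_rot total [ 0.004 -0.007  0.008] jaw turn deg -0.2
```

View pics/c6.png

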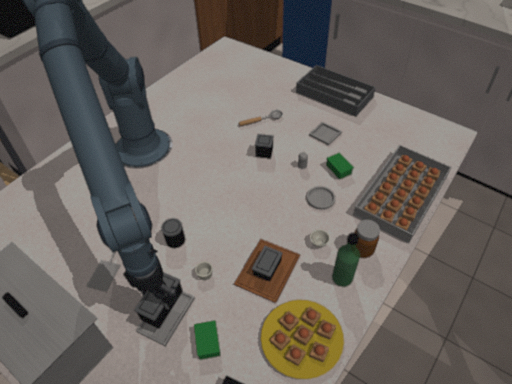

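The deep tub hangs over the long well at (160,300). I lower it in steps.

```bash
python3 -m crank '[{"slide":[1.6,0.2,0.2],"delta_rot":[0,-0.007,0.008]},{"slide":[0.2,0,0],"delta_rot":[0,0,0]}]'; python3 plan.py 533 -428 55 10.8
```

```text
time: 13.45
tcp_pos: [0.5284, -0.4252, 0.0732]
eef_rot: [1.065, 1.307, -1.069]
wrist_force: [-1.5, 3.3, -5.3]
grip_width: 0.685
t 13.45 tcp [ 528.4 -425.2   73.2] jaw 11.1 toolx [-0.011  0.006 -1.   ] F [-1.5  3.3 -5.3] w 58.5 q [ 0.83  0.64 -0.28  1.61  0.21  0.93  0.66]
slide cm (tool axes) [1.81 0.41 0.37] dist 1.9
delta_rot total [ 0.005 -0.008  0.009] jaw turn deg -0.3
```

```bash
python3 -m crank '[{"slide":[0,0.6,0.5],"delta_rot":[0,-0.008,0.009]}]';python3 snap.py wrist:w6; python3 plan.py 533 -428 55 10.8
```

```text
time: 13.53
tcp_pos: [0.5335, -0.4279, 0.0717]
eef_rot: [1.065, 1.299, -1.067]
wrist_force: [-0.3, 0.0, -4.6]
grip_width: 0.688
t 13.58 tcp [ 535.  -428.4   71.5] jaw 11.1 toolx [-0.001  0.001 -1.   ] F [ 1.  -0.  -5.5] w 58.8 q [ 0.82  0.65 -0.28  1.6   0.21  0.92  0.66]
slide cm (tool axes) [ 1.65 -0.19 -0.08] dist 1.7
delta_rot total [ 0.006 -0.001  0.001] jaw turn deg -0.3
```

View pics/w6.png

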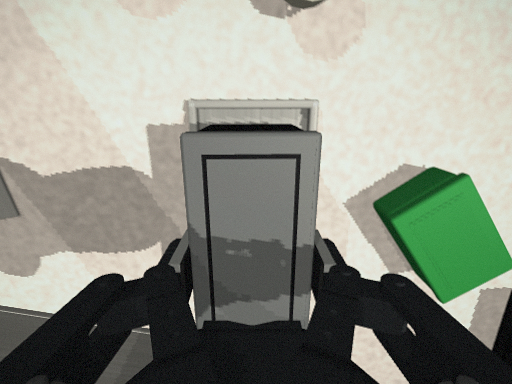

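The well's far rim shows at row 101, columns 185–319, beyond the tub's lid edge at row 132. I'll compare the two.

Run:
```python
from h import *
c=np.load(f"/tmp/w6.npz")
for uv,z,L in (([(184.5,101),(318.5,101)],.012,75),([(181.5,132),(321.5,132)],.0897,60)):
  P=onplane(c,uv,z)*1000
  d=P[1]-P[0]; u=d/np.linalg.norm(d); n=np.array([-u[1],u[0],0]); m=P.mean(0)
  print(np.linalg.norm(d),np.degrees(np.arctan2(d[1],d[0])), "ctr",(m-L*n).round(1))
g=cv2.imread("pics/w6.png")
cv2.imwrite("pics/w6z.png",cv2.resize(g[85:145,160:350],None,fx=4,fy=4,interpolation=cv2.INTER_CUBIC))
```

```text
90.46088621346848 11.093289850651423 ctr [ 532.9 -425.    12. ]
57.942862591899036 11.112866723675882 ctr [ 532.8 -423.1   89.7]
```

View pics/w6z.png

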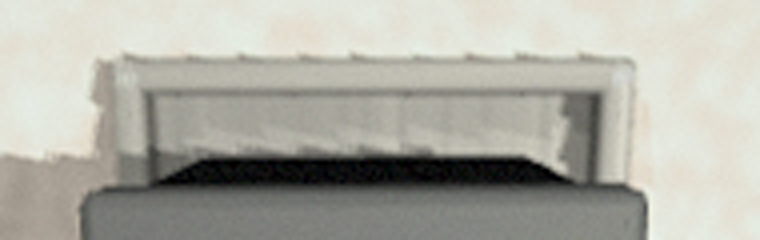

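The tub and well centres agree within 2 mm, so I lower it.

```bash
python3 -m crank '[{"slide":[1,0,0.2],"delta_rot":[0,0,0]},{"slide":[0,0,0],"delta_rot":[0,0,0]}]'; python3 plan.py 535 -430 49 11
```

```text
time: 13.75
tcp_pos: [0.5363, -0.4307, 0.0619]
eef_rot: [1.064, 1.295, -1.065]
wrist_force: [-2.2, 0.8, -5.2]
grip_width: 0.689
t 13.75 tcp [ 536.3 -430.7   61.9] jaw 11.2 toolx [ 0. -0. -1.] F [-2.2  0.8 -5.2] w 58.8 q [ 0.82  0.66 -0.28  1.6   0.22  0.91  0.66]
slide cm (tool axes) [ 1.29 -0.11 -0.09] dist 1.3
delta_rot total [ 0.003  0.    -0.   ] jaw turn deg -0.2
```

```bash
python3 -m crank '[{"slide":[0.8,-0.2,-0.1],"delta_rot":[0,0,0]},{"slide":[0,0,0],"delta_rot":[0,0,0]}]'; python3 plan.py 535 -430 49 11;python3 -m crank '[{"slide":[0.4,0,0],"delta_rot":[0,0,0]}]'; python3 plan.py 535 -430 49 11
```

```text
time: 13.92
tcp_pos: [0.5344, -0.4305, 0.0538]
eef_rot: [1.064, 1.294, -1.064]
wrist_force: [-1.2, 0.1, -6.4]
grip_width: 0.691
t 13.92 tcp [ 534.4 -430.5   53.8] jaw 11.2 toolx [ 0.001 -0.001 -1.   ] F [-1.2  0.1 -6.4] w 59.0 q [ 0.82  0.67 -0.28  1.61  0.22  0.89  0.66]
slide cm (tool axes) [ 0.48  0.06 -0.04] dist 0.5
delta_rot total [ 0.003  0.001 -0.001] jaw turn deg -0.2
time: 14.0
tcp_pos: [0.5355, -0.4313, 0.0509]
eef_rot: [1.064, 1.291, -1.064]
wrist_force: [0.6, 0.2, -3.8]
grip_width: 0.688
t 14.0 tcp [ 535.5 -431.3   50.9] jaw 11.2 toolx [ 0.003 -0.003 -1.   ] F [ 0.6  0.2 -3.8] w 58.7 q [ 0.82  0.67 -0.28  1.61  0.22  0.89  0.66]
slide cm (tool axes) [ 0.19 -0.02 -0.13] dist 0.2
delta_rot total [ 0.003  0.003 -0.003] jaw turn deg -0.2
```

```bash
python3 -m crank '[{"slide":[0.3,0,-0.1],"delta_rot":[0,0.003,-0.003]}]'; python3 plan.py 535 -430 49 11
```

```text
time: 14.08
tcp_pos: [0.5347, -0.4306, 0.0485]
eef_rot: [1.064, 1.296, -1.066]
wrist_force: [-6.2, 2.3, 8.4]
grip_width: 0.689
t 14.08 tcp [ 534.7 -430.6   48.5] jaw 11.1 toolx [-0.002 -0.    -1.   ] F [-6.2  2.3  8.4] w 58.8 q [ 0.82  0.68 -0.28  1.61  0.22  0.89  0.66]
slide cm (tool axes) [-0.05  0.04 -0.05] dist 0.1
delta_rot total [ 0.002 -0.     0.002] jaw turn deg -0.1
```

```bash
python3 -m crank '[{"slide":[0,0,0],"delta_rot":[0,0,0]},{"slide":[0,0,0],"delta_rot":[0,0,0]},{"slide":[0,0,0],"delta_rot":[0,0,0]},{"slide":[0,0,0],"delta_rot":[0,0,0]}]' 8.54; python3 -m crank '[{"slide":[-2,0,0],"delta_rot":[0,0,0]},{"slide":[-4,0,0],"delta_rot":[0,0,0]},{"slide":[-4,0,0],"delta_rot":[0,0,0]},{"slide":[-3,0,0],"delta_rot":[0,0,0]}]'; python3 -m crank '[{"slide":[0,0,0],"delta_rot":[0,0,0]}]' >/dev/null; python3 snap.py wrist:w7; python3 plan.py 669 -153 170 10.5;  python3 - <<'E'
from h import *
c=np.load(f"/tmp/w7.npz");W=cloud(c)
print(fit(c,W,(.533,-.424),.09,.057,.075))
m=(np.hypot(W[...,0]-.533,W[...,1]+.424)<.09)&(W[...,2]>.06)&(W[...,2]<.075);P=W[m];A=np.c_[P[:,:2],np.ones(len(P))];print(np.linalg.lstsq(A,P[:,2],rcond=None)[0])
E
```

```text
time: 14.42
tcp_pos: [0.5389, -0.4329, 0.0533]
eef_rot: [1.063, 1.286, -1.064]
wrist_force: [0.5, -0.4, -0.1]
grip_width: 1.002
time: 14.75
tcp_pos: [0.534, -0.4287, 0.1787]
eef_rot: [1.065, 1.304, -1.065]
wrist_force: [0.4, -0.7, 0.9]
grip_width: 1.003
t 14.88 tcp [ 537.8 -431.   185.8] jaw 11.2 toolx [ 0.004 -0.003 -1.   ] F [0.4 0.2 0.3] w 85.4 q [ 0.84  0.52 -0.31  1.53  0.17  1.11  0.69]
slide cm (tool axes) [  1.56  18.26 -24.72] dist 30.8
delta_rot total [ 0.012  0.003 -0.003] jaw turn deg -0.7
(533.8, -425.7, 60.1, 120.9, 101.3, 7354, np.float64(66.9))
[ 0.00113502 -0.00352832  0.06474071]
```

View pics/w7.png

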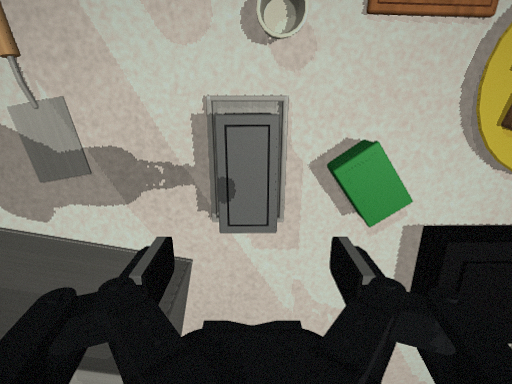

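The deep tub stands in the long well at (248,172): lid height 66.9 mm, flat, centre (533.8, -425.7), 101.3°. Now back to the shallow tub.

```bash
python3 -m crank '[{"slide":[0,2.2,-3],"delta_rot":[0,0,0]},{"slide":[0,2.2,-3],"delta_rot":[0,0,0]},{"slide":[0,2.2,-3],"delta_rot":[0,0,0]},{"slide":[0,2.2,-3],"delta_rot":[0,0,0]},{"slide":[0,2.2,-3],"delta_rot":[0,0,0]}]'; python3 plan.py 669 -153 170 10.5
```

```text
time: 15.3
tcp_pos: [0.6112, -0.2771, 0.1827]
eef_rot: [1.074, 1.274, -1.094]
wrist_force: [0.5, -0.5, -0.6]
grip_width: 1.001
t 15.3 tcp [ 611.2 -277.1  182.7] jaw 9.5 toolx [-0.001 -0.015 -1.   ] F [ 0.5 -0.5 -0.6] w 85.5 q [ 0.61  0.5  -0.34  1.58  0.2   1.09  0.38]
slide cm (tool axes) [  1.07   7.76 -11.3 ] dist 13.7
delta_rot total [-0.017  0.015  0.004] jaw turn deg 1.0
```

```bash
python3 -m crank '[{"slide":[0,2.2,-3.1],"delta_rot":[-0.017,0.015,0.004]},{"slide":[0,2.2,-3.1],"delta_rot":[0,0,0]},{"slide":[0,2.2,-3.1],"delta_rot":[0,0,0]},{"slide":[0,1,-2],"delta_rot":[0,0,0]},{"slide":[0,0,0],"delta_rot":[0,0,0]}]'; python3 snap.py wrist:w8; python3 plan.py 669 -153 120 10.5;  python3 - <<'E'
from h import *
c=np.load(f"/tmp/w8.npz");W=cloud(c)
print(fit(c,W,(.669,-.153),.08,.037,.053))
E
```

```text
time: 15.72
tcp_pos: [0.6683, -0.1314, 0.1763]
eef_rot: [1.068, 1.308, -1.058]
wrist_force: [0.3, 1.5, -0.3]
grip_width: 1.0
t 15.77 tcp [ 667.6 -133.3  176. ] jaw 11.3 toolx [-0.005  0.01  -1.   ] F [ 0.9  2.3 -0.5] w 85.3 q [ 0.43  0.54 -0.39  1.55  0.21  1.1   0.19]
slide cm (tool axes) [ 5.57 -0.23  2.02] dist 5.9
delta_rot total [ 0.015 -0.011  0.003] jaw turn deg -0.8
(669.4, -152.1, 55.8, 84.1, 99.6, 4108, np.float64(45.9))
```

View pics/w8.png

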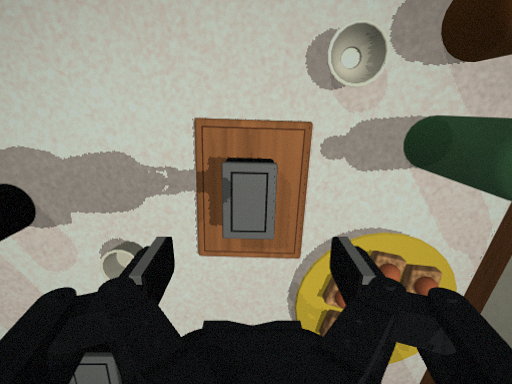

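The shallow tub lies on the board at (249,200), fitted at (669.4, -152.1), 99.6°. Descending.

```bash
python3 -m crank '[{"slide":[3,-0.3,2],"delta_rot":[0.03,-0.011,0.003]},{"slide":[3,-0.1,0],"delta_rot":[0,0,0]},{"slide":[2,-0.1,0],"delta_rot":[0,0,0]},{"slide":[0,0,0],"delta_rot":[0,0,0]}]'; python3 plan.py 669.4 -152.1 27 9.6
```

```text
time: 16.1
tcp_pos: [0.6662, -0.1605, 0.0933]
eef_rot: [1.083, 1.277, -1.09]
wrist_force: [-1.3, 0.5, -1.5]
grip_width: 1.004
t 16.1 tcp [ 666.2 -160.5   93.3] jaw 9.4 toolx [ 0.002 -0.007 -1.   ] F [-1.3  0.5 -1.5] w 85.8 q [ 0.43  0.62 -0.35  1.6   0.25  0.96  0.16]
slide cm (tool axes) [ 6.62  0.44 -0.83] dist 6.7
delta_rot total [-0.003  0.007 -0.001] jaw turn deg 0.2
```

```bash
python3 -m crank '[{"slide":[2.5,0.4,-0.8],"delta_rot":[0,0.007,-0.001]},{"slide":[2,0,0],"delta_rot":[0,0,0]},{"slide":[0,0,0],"delta_rot":[0,0,0]}]'; python3 plan.py 669.4 -152.1 27 9.6
```

```text
time: 16.35
tcp_pos: [0.6669, -0.1612, 0.047]
eef_rot: [1.089, 1.277, -1.099]
wrist_force: [-1.0, -0.2, -0.7]
grip_width: 1.005
t 16.35 tcp [ 666.9 -161.2   47. ] jaw 8.9 toolx [-0.003 -0.005 -1.   ] F [-1.  -0.2 -0.7] w 85.8 q [ 0.42  0.69 -0.33  1.61  0.27  0.9   0.14]
slide cm (tool axes) [ 2.    0.4  -0.87] dist 2.2
delta_rot total [-0.012  0.005  0.003] jaw turn deg 0.7
```

```bash
python3 -m crank '[{"slide":[1,0.4,-1.1],"delta_rot":[-0.012,0.005,0.003]},{"slide":[0.4,0,-0.3],"delta_rot":[0,0,0]},{"slide":[0,0,0],"delta_rot":[0,0,0]}]'; python3 plan.py 669.4 -152.1 27 9.6
```

```text
time: 16.6
tcp_pos: [0.6689, -0.1508, 0.0342]
eef_rot: [1.087, 1.279, -1.089]
wrist_force: [0.0, 0.0, -1.2]
grip_width: 1.002
t 16.6 tcp [ 668.9 -150.8   34.2] jaw 9.3 toolx [ 0.001 -0.002 -1.   ] F [ 0.   0.  -1.2] w 85.6 q [ 0.4   0.7  -0.33  1.61  0.28  0.87  0.13]
slide cm (tool axes) [0.72 0.02 0.14] dist 0.7
delta_rot total [-0.005  0.002 -0.001] jaw turn deg 0.3
```

```bash
python3 -m crank '[{"slide":[0.7,0,0.1],"delta_rot":[0,0,0]},{"slide":[0,0,0],"delta_rot":[0,0,0]}]'; python3 plan.py 669.4 -152.1 27 9.6; python3 -m crank '[{"slide":[0,0,0],"delta_rot":[0,0,0]},{"slide":[0,0,0],"delta_rot":[0,0,0]},{"slide":[0,0,0],"delta_rot":[0,0,0]},{"slide":[0,0,0],"delta_rot":[0,0,0]},{"slide":[0,0,0],"delta_rot":[0,0,0]}]' 0 40; python3 plan.py 669.4 -152.1 27 9.6
```

```text
time: 16.77
tcp_pos: [0.6706, -0.1515, 0.0289]
eef_rot: [1.088, 1.277, -1.087]
wrist_force: [-0.7, -0.0, -0.4]
grip_width: 1.003
t 16.77 tcp [ 670.6 -151.5   28.9] jaw 9.4 toolx [ 0.004 -0.003 -1.   ] F [-0.7 -0.  -0.4] w 85.6 q [ 0.4   0.71 -0.33  1.61  0.28  0.86  0.13]
slide cm (tool axes) [ 0.19 -0.12  0.04] dist 0.2
delta_rot total [-0.004  0.004 -0.004] jaw turn deg 0.2
time: 17.18
tcp_pos: [0.6724, -0.152, 0.0318]
eef_rot: [1.088, 1.273, -1.085]
wrist_force: [-0.1, -0.0, -2.6]
grip_width: 0.645
t 17.18 tcp [ 672.4 -152.    31.8] jaw 9.4 toolx [ 0.008 -0.004 -1.   ] F [-0.1 -0.  -2.6] w 55.1 q [ 0.4   0.71 -0.33  1.61  0.28  0.86  0.13]
slide cm (tool axes) [ 0.48 -0.3  -0.04] dist 0.6
delta_rot total [-0.004  0.005 -0.008] jaw turn deg 0.2
```

```bash
python3 -m crank '[{"slide":[-2,0,0],"delta_rot":[0,0,0]},{"slide":[-4,0,0],"delta_rot":[0,0,0]},{"slide":[-4,0,0],"delta_rot":[0,0,0]},{"slide":[-4,0,0],"delta_rot":[0,0,0]},{"slide":[0,0,0],"delta_rot":[0,0,0]}]'; python3 plan.py 533.8 -425.7 165 11.3
```

```text
time: 17.6
tcp_pos: [0.6659, -0.1508, 0.1689]
eef_rot: [1.084, 1.288, -1.093]
wrist_force: [1.1, -0.1, -0.1]
grip_width: 0.647
t 17.6 tcp [ 665.9 -150.8  168.9] jaw 9.4 toolx [-0.008 -0.001 -1.   ] F [ 1.1 -0.1 -0.1] w 55.2 q [ 0.44  0.54 -0.37  1.55  0.22  1.09  0.17]
slide cm (tool axes) [  0.51 -17.52  24.96] dist 30.5
delta_rot total [-0.033 -0.001  0.008] jaw turn deg 1.9
```

```bash
python3 -m crank '[{"slide":[-0.3,-2.2,3.1],"delta_rot":[-0.03,0,0.008]},{"slide":[-0.3,-2.2,3.1],"delta_rot":[0,0,0]},{"slide":[-0.3,-2.2,3.1],"delta_rot":[0,0,0]},{"slide":[-0.3,-2.2,3.1],"delta_rot":[0,0,0]},{"slide":[-0.3,-2.2,3.1],"delta_rot":[0,0,0]}]'; python3 plan.py 533.8 -425.7 150 11.3
```

```text
time: 18.02
tcp_pos: [0.5958, -0.309, 0.1868]
eef_rot: [1.055, 1.304, -1.026]
wrist_force: [1.0, -0.0, -2.2]
grip_width: 0.642
t 18.02 tcp [ 595.8 -309.   186.8] jaw 12.9 toolx [ 0.014  0.011 -1.   ] F [ 1.  -0.  -2.2] w 54.9 q [ 0.69  0.5  -0.36  1.58  0.17  1.09  0.52]
slide cm (tool axes) [ 3.46 -8.72 10.02] dist 13.7
delta_rot total [ 0.029 -0.008 -0.016] jaw turn deg -1.6
```

```bash
python3 -m crank '[{"slide":[0.5,-2.4,2.8],"delta_rot":[0.029,-0.008,-0.016]},{"slide":[0.5,-2.4,2.8],"delta_rot":[0,0,0]},{"slide":[0.3,-2.4,2.8],"delta_rot":[0,0,0]},{"slide":[0,-0.5,0.5],"delta_rot":[0,0,0]},{"slide":[0,0,0],"delta_rot":[0,0,0]}]'; python3 plan.py 533.8 -425.7 125 11.3
```

```text
time: 18.43
tcp_pos: [0.5263, -0.4306, 0.1714]
eef_rot: [1.068, 1.286, -1.085]
wrist_force: [1.0, 0.2, -2.7]
grip_width: 0.645
t 18.43 tcp [ 526.3 -430.6  171.4] jaw 10.2 toolx [-0.005 -0.009 -1.   ] F [ 1.   0.2 -2.7] w 55.1 q [ 0.84  0.52 -0.3   1.57  0.18  1.08  0.67]
slide cm (tool axes) [ 4.63  0.85 -0.39] dist 4.7
delta_rot total [-0.019  0.008  0.006] jaw turn deg 1.1
```

```bash
python3 -m crank '[{"slide":[2,0.8,-0.4],"delta_rot":[-0.019,0.008,0.006]},{"slide":[1.5,0,0],"delta_rot":[0,0,0]},{"slide":[0,0,0],"delta_rot":[0,0,0]}]'; python3 plan.py 533.8 -425.7 105 11.3
```

```text
time: 18.68
tcp_pos: [0.5323, -0.4276, 0.1355]
eef_rot: [1.065, 1.292, -1.067]
wrist_force: [-0.9, -0.2, -2.1]
grip_width: 0.647
t 18.68 tcp [ 532.3 -427.6  135.5] jaw 11.0 toolx [ 0.    -0.002 -1.   ] F [-0.9 -0.2 -2.1] w 55.2 q [ 0.84  0.57 -0.3   1.58  0.19  1.02  0.67]
slide cm (tool axes) [ 3.05  0.18 -0.16] dist 3.1
delta_rot total [-0.005  0.002 -0.   ] jaw turn deg 0.3
```

```bash
python3 -m crank '[{"slide":[2,0.2,-0.2],"delta_rot":[-0.005,0.002,0]},{"slide":[0.7,0,0],"delta_rot":[0,0,0]},{"slide":[0,0,0],"delta_rot":[0,0,0]}]'; python3 snap.py wrist:w9; python3 plan.py 533.8 -425.7 91 11.3
```

```text
time: 18.93
tcp_pos: [0.537, -0.4209, 0.1085]
eef_rot: [1.061, 1.298, -1.056]
wrist_force: [-0.8, 0.5, -1.7]
grip_width: 0.643
t 18.98 tcp [ 537.1 -420.2  108.6] jaw 11.6 toolx [ 0.001  0.003 -1.   ] F [-0.5  1.1 -2.2] w 55.3 q [ 0.83  0.6  -0.3   1.6   0.2   0.98  0.67]
slide cm (tool axes) [ 1.76 -0.44  0.48] dist 1.9
delta_rot total [ 0.006 -0.003 -0.002] jaw turn deg -0.3
```

View pics/w9.png

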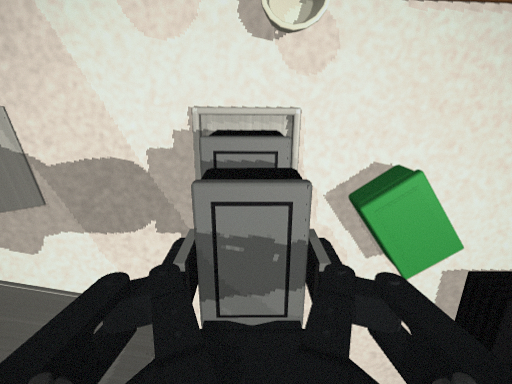

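The held tub's far edge is at row 182 (columns 193–311) and the deep lid's far edge at row 138 (columns 200–294). I'll compare their centres.

Run:
```python
from h import *
c=np.load(f"/tmp/w9.npz");W=cloud(c); print(W[190,250],W[145,250])
for uv,z,L in (([(193,182),(311.5,182)],.1228,42),([(200,138),(294,138)],.0669,60)):
  P=onplane(c,uv,z)*1000
  d=P[1]-P[0]; u=d/np.linalg.norm(d); n=np.array([-u[1],u[0],0]); m=P.mean(0)
  print(np.linalg.norm(d),np.degrees(np.arctan2(d[1],d[0])), "ctr",(m-L*n).round(1))
g=cv2.imread("pics/w9.png")
cv2.imwrite("pics/w9z.png",cv2.resize(g[95:205,180:330],None,fx=5,fy=5,interpolation=cv2.INTER_CUBIC))
```

```text
[ 0.52884104 -0.38333412  0.1225974 ] [ 0.52621189 -0.37130776  0.06587658]
53.56003993978177 11.532772431991054 ctr [ 537.5 -420.5  122.8]
59.77163800608377 11.559907889306903 ctr [ 535.5 -426.    66.9]
```

View pics/w9z.png

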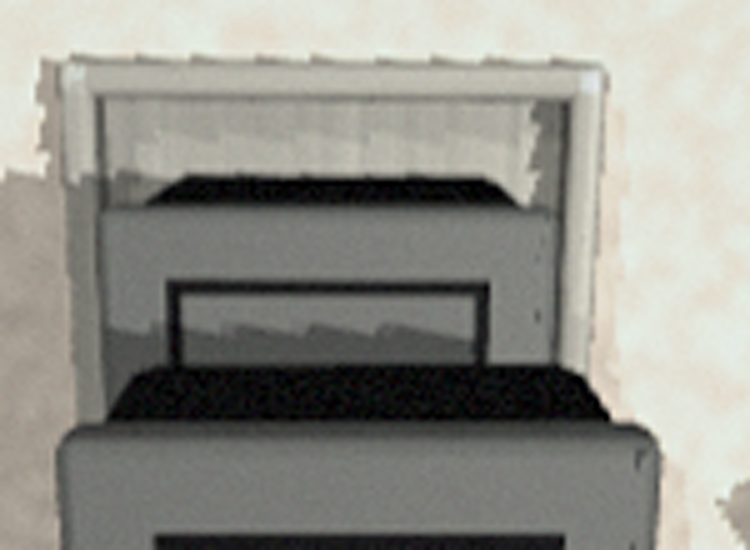

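```bash
python3 -m crank '[{"slide":[0.8,-0.35,0.5],"delta_rot":[0.006,-0.003,-0.002]},{"slide":[0,0,0],"delta_rot":[0,0,0]}]'; python3 plan.py 534.5 -425.7 91 11.3
```

```text
time: 19.15
tcp_pos: [0.5363, -0.4253, 0.102]
eef_rot: [1.061, 1.294, -1.061]
wrist_force: [-1.1, 0.2, -2.9]
grip_width: 0.642
t 19.15 tcp [ 536.3 -425.3  102. ] jaw 11.4 toolx [ 0.002 -0.002 -1.   ] F [-1.1  0.2 -2.9] w 54.8 q [ 0.83  0.61 -0.3   1.6   0.2   0.97  0.67]
slide cm (tool axes) [ 1.1  -0.18 -0.  ] dist 1.1
delta_rot total [ 0.001  0.002 -0.002] jaw turn deg -0.1
```

```bash
python3 -m crank '[{"slide":[0.7,-0.2,0],"delta_rot":[0,0.002,-0.002]},{"slide":[0,0,0],"delta_rot":[0,0,0]}]'; python3 plan.py 534.5 -425.7 91 11.3;  python3 -m crank '[{"slide":[0.3,0,0],"delta_rot":[0,0,0]}]'; python3 plan.py 534.5 -425.7 91 11.3
```

```text
time: 19.32
tcp_pos: [0.5352, -0.4266, 0.0962]
eef_rot: [1.061, 1.294, -1.062]
wrist_force: [-0.4, 0.3, -2.8]
grip_width: 0.647
t 19.32 tcp [ 535.2 -426.6   96.2] jaw 11.4 toolx [ 0.002 -0.002 -1.   ] F [-0.4  0.3 -2.8] w 55.3 q [ 0.83  0.61 -0.29  1.6   0.21  0.96  0.67]
slide cm (tool axes) [ 0.52 -0.05 -0.1 ] dist 0.5
delta_rot total [ 0.001  0.002 -0.001] jaw turn deg -0.1
time: 19.4
tcp_pos: [0.5362, -0.4274, 0.0945]
eef_rot: [1.061, 1.291, -1.061]
wrist_force: [0.1, -0.4, -0.4]
grip_width: 0.646
t 19.4 tcp [ 536.2 -427.4   94.5] jaw 11.3 toolx [ 0.004 -0.003 -1.   ] F [ 0.1 -0.4 -0.4] w 55.2 q [ 0.83  0.61 -0.29  1.6   0.21  0.95  0.66]
slide cm (tool axes) [ 0.35 -0.13 -0.2 ] dist 0.4
delta_rot total [ 0.001  0.004 -0.003] jaw turn deg -0.0
```

```bash
python3 -m crank '[{"slide":[0.35,-0.1,-0.2],"delta_rot":[0,0.004,-0.003]}]'; python3 plan.py 534.5 -425.7 91 11.3;  python3 -m crank '[{"slide":[0.2,0,0],"delta_rot":[0,0,0]}]'; python3 plan.py 534.5 -425.7 91 11.3
```

```text
time: 19.48
tcp_pos: [0.5347, -0.4263, 0.0911]
eef_rot: [1.062, 1.295, -1.063]
wrist_force: [-0.7, -0.2, -1.6]
grip_width: 0.649
t 19.48 tcp [ 534.7 -426.3   91.1] jaw 11.3 toolx [ 0.001 -0.001 -1.   ] F [-0.7 -0.2 -1.6] w 55.4 q [ 0.83  0.62 -0.29  1.6   0.21  0.95  0.66]
slide cm (tool axes) [ 0.01 -0.   -0.06] dist 0.1
delta_rot total [-0.     0.001 -0.   ] jaw turn deg 0.0
time: 19.57
tcp_pos: [0.5348, -0.4259, 0.0903]
eef_rot: [1.063, 1.296, -1.063]
wrist_force: [-4.8, 3.6, 11.5]
grip_width: 0.646
t 19.57 tcp [ 534.8 -425.9   90.3] jaw 11.3 toolx [ 0. -0. -1.] F [-4.8  3.6 11.5] w 55.2 q [ 0.83  0.62 -0.29  1.6   0.21  0.95  0.66]
slide cm (tool axes) [-0.07 -0.03 -0.03] dist 0.1
delta_rot total [-0.  0. -0.] jaw turn deg 0.0
```

```bash
python3 -m crank '[{"slide":[0,0,0],"delta_rot":[0,0,0]},{"slide":[0,0,0],"delta_rot":[0,0,0]},{"slide":[0,0,0],"delta_rot":[0,0,0]},{"slide":[0,0,0],"delta_rot":[0,0,0]}]' 8.54; python3 -m crank '[{"slide":[-2,0,0],"delta_rot":[0,0,0]},{"slide":[-4,0,0],"delta_rot":[0,0,0]},{"slide":[-4,0,0],"delta_rot":[0,0,0]},{"slide":[-4,0,0],"delta_rot":[0,0,0]},{"slide":[0,0,0],"delta_rot":[0,0,0]}]';  python3 snap.py wrist:w10; python3 plan.py 388.5 -231.5 200 -;  python3 - <<'E'
from h import *
c=np.load(f"/tmp/w10.npz");W=cloud(c)
print(fit(c,W,(.534,-.425),.09,.09,.12))
print(fit(c,W,(.534,-.425),.09,.055,.075))
E
```

```text
time: 19.9
tcp_pos: [0.5365, -0.4268, 0.0924]
eef_rot: [1.063, 1.291, -1.062]
wrist_force: [-0.1, 0.2, 1.3]
grip_width: 0.998
time: 20.32
tcp_pos: [0.5339, -0.4252, 0.2329]
eef_rot: [1.064, 1.301, -1.063]
wrist_force: [1.2, -1.5, 2.6]
grip_width: 0.997
t 20.37 tcp [ 532.4 -424.2  229.3] jaw 11.3 toolx [-0.008  0.007 -1.   ] F [0.6 0.7 0.4] w 85.5 q [ 0.85  0.48 -0.32  1.5   0.15  1.19  0.7 ]
slide cm (tool axes) [  3.16 -10.31 -21.7 ] dist 24.2
delta_rot total [-0.    -0.008  0.006] jaw turn deg 0.0
(534.9, -426.2, 56.2, 83.5, 101.2, 4444, np.float64(104.8))
(524.2, -378.0, 23.6, 60.1, 11.2, 1143, np.float64(66.5))
```

View pics/w10.png

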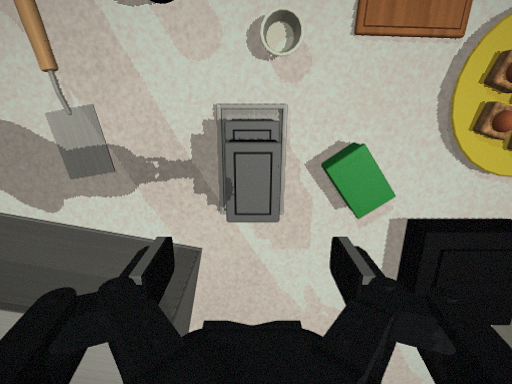

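The shallow tub is back on the deep tub at (252,180), centre (534.9, -426.2) against the deep tub's (533.8, -425.7), both at about 101.2°. Next is the round tub.

```bash
python3 -m crank '[{"slide":[0.3,-1.7,-3.6],"delta_rot":[0,-0.008,0.006]},{"slide":[0.3,-1.7,-3.6],"delta_rot":[0,0,0]},{"slide":[0.3,-1.7,-3.6],"delta_rot":[0,0,0]},{"slide":[0.5,-1.7,-3.6],"delta_rot":[0,0,0]},{"slide":[0.5,-1.7,-3.6],"delta_rot":[0,0,0]}]'; python3 -m crank '[{"slide":[0.5,-0.8,-1.8],"delta_rot":[0,0,0]},{"slide":[0,0,0],"delta_rot":[0,0,0]}]'; python3 snap.py wrist:w11; python3 plan.py 388.5 -231.5 150 -;  python3 - <<'E'
from h import *
c=np.load(f"/tmp/w11.npz");W=cloud(c)
print(fit(c,W,(.388,-.231),.06,.064,.077,True))
E
```

```text
time: 20.78
tcp_pos: [0.414, -0.2676, 0.2039]
eef_rot: [1.071, 1.287, -1.068]
wrist_force: [-0.5, 0.7, 0.0]
grip_width: 1.0
time: 20.95
tcp_pos: [0.3949, -0.2427, 0.1946]
eef_rot: [1.066, 1.302, -1.068]
wrist_force: [-0.9, -0.8, -0.2]
grip_width: 1.002
t 21.0 tcp [ 396.1 -244.1  195.1] jaw 11.0 toolx [-0.005  0.003 -1.   ] F [ 0.3  1.2 -0.1] w 85.4 q [ 0.85  0.11 -0.4   2.05  0.05  0.99  0.61]
slide cm (tool axes) [ 4.52 -0.48 -1.37] dist 4.7
delta_rot total [-0.    -0.003  0.004] jaw turn deg 0.0
(387.1, -231.7, 61.9, 2982, np.float64(69.9))
```

View pics/w11.png

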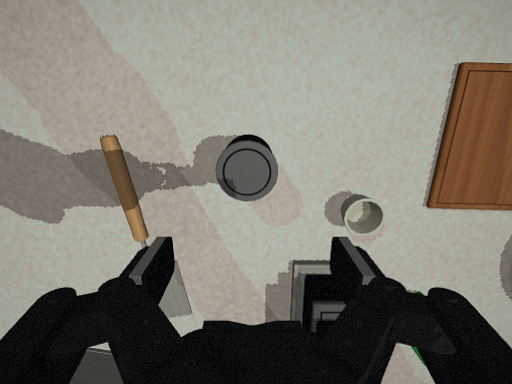

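The round tub is at (247,170), fitted at (387.1, -231.7). Descending.

```bash
python3 -m crank '[{"slide":[3,-0.6,-1.4],"delta_rot":[0,-0.003,0.004]},{"slide":[3,-0.1,-0.1],"delta_rot":[0,0,0]},{"slide":[2,-0.1,-0.1],"delta_rot":[0,0,0]},{"slide":[0,0,0],"delta_rot":[0,0,0]}]'; python3 plan.py 387.1 -231.7 38 -
```

```text
time: 21.33
tcp_pos: [0.3911, -0.2356, 0.116]
eef_rot: [1.067, 1.278, -1.065]
wrist_force: [-0.7, 0.2, 0.0]
grip_width: 1.0
t 21.33 tcp [ 391.1 -235.6  116. ] jaw 10.9 toolx [ 0.012 -0.008 -1.   ] F [-0.7  0.2  0. ] w 85.4 q [ 0.82  0.21 -0.4   2.15  0.12  0.79  0.54]
slide cm (tool axes) [ 7.79 -0.41 -0.54] dist 7.8
delta_rot total [-0.    0.01 -0.01] jaw turn deg 0.0
```

```bash
python3 -m crank '[{"slide":[2,-0.45,-0.55],"delta_rot":[0,0.01,-0.01]},{"slide":[2,-0.1,-0.1],"delta_rot":[0,0,0]},{"slide":[0,0,0],"delta_rot":[0,0,0]}]'; python3 plan.py 387.1 -231.7 38 -
```

```text
time: 21.58
tcp_pos: [0.3898, -0.2353, 0.0768]
eef_rot: [1.072, 1.285, -1.068]
wrist_force: [-1.2, -0.4, 0.1]
grip_width: 0.997
t 21.58 tcp [ 389.8 -235.3   76.8] jaw 10.7 toolx [ 0.007 -0.003 -1.   ] F [-1.2 -0.4  0.1] w 85.2 q [ 0.81  0.28 -0.39  2.17  0.16  0.71  0.5 ]
slide cm (tool axes) [ 3.88 -0.22 -0.42] dist 3.9
delta_rot total [-0.     0.004 -0.006] jaw turn deg 0.0
```

```bash
python3 -m crank '[{"slide":[2,-0.3,-0.5],"delta_rot":[0,0.004,-0.006]},{"slide":[1.5,-0.1,-0.1],"delta_rot":[0,0,0]},{"slide":[0,0,0],"delta_rot":[0,0,0]}]'; python3 plan.py 387.1 -231.7 38 -
```

```text
time: 21.83
tcp_pos: [0.3912, -0.2357, 0.0449]
eef_rot: [1.073, 1.281, -1.071]
wrist_force: [-0.3, -1.2, -0.2]
grip_width: 1.002
t 21.83 tcp [ 391.2 -235.7   44.9] jaw 10.5 toolx [ 0.008 -0.005 -1.   ] F [-0.3 -1.2 -0.2] w 85.5 q [ 0.78  0.34 -0.37  2.18  0.2   0.64  0.46]
slide cm (tool axes) [ 0.68 -0.33 -0.47] dist 0.9
delta_rot total [-0.     0.006 -0.007] jaw turn deg 0.0
```

```bash
python3 -m crank '[{"slide":[0.8,-0.4,-0.5],"delta_rot":[0,0.006,-0.007]},{"slide":[0,0,0],"delta_rot":[0,0,0]}]'; python3 plan.py 387.1 -231.7 38 -; python3 -m crank '[{"slide":[0,0,0],"delta_rot":[0,0,0]},{"slide":[0,0,0],"delta_rot":[0,0,0]},{"slide":[0,0,0],"delta_rot":[0,0,0]},{"slide":[0,0,0],"delta_rot":[0,0,0]},{"slide":[0,0,0],"delta_rot":[0,0,0]}]' 0 50; python3 plan.py 387.1 -231.7 38 -
```

```text
time: 22.0
tcp_pos: [0.3891, -0.2337, 0.0388]
eef_rot: [1.075, 1.286, -1.074]
wrist_force: [-0.4, 0.6, -0.6]
grip_width: 1.003
t 22.0 tcp [ 389.1 -233.7   38.8] jaw 10.4 toolx [ 0.003 -0.002 -1.   ] F [-0.4  0.6 -0.6] w 85.7 q [ 0.78  0.35 -0.36  2.18  0.21  0.63  0.45]
slide cm (tool axes) [ 0.08 -0.16 -0.23] dist 0.3
delta_rot total [-0.     0.002 -0.003] jaw turn deg 0.0
time: 22.42
tcp_pos: [0.3918, -0.236, 0.0424]
eef_rot: [1.074, 1.278, -1.073]
wrist_force: [-0.1, 0.8, -2.6]
grip_width: 0.705
t 22.42 tcp [ 391.8 -236.    42.4] jaw 10.3 toolx [ 0.008 -0.006 -1.   ] F [-0.1  0.8 -2.6] w 60.2 q [ 0.78  0.35 -0.36  2.18  0.21  0.64  0.45]
slide cm (tool axes) [ 0.43 -0.39 -0.51] dist 0.8
delta_rot total [-0.     0.007 -0.007] jaw turn deg 0.0
```

```bash
python3 -m crank '[{"slide":[-1.5,0,0],"delta_rot":[0,0,0]},{"slide":[-3.5,0,0],"delta_rot":[0,0,0]},{"slide":[-4,0,0],"delta_rot":[0,0,0]},{"slide":[-4,0,0],"delta_rot":[0,0,0]},{"slide":[0,0,0],"delta_rot":[0,0,0]}]'; python3 snap.py wrist:w12; python3 plan.py 659 150 180 -;  python3 - <<'E'
from h import *
c=np.load(f"/tmp/w12.npz");W=cloud(c)
print(fit(c,W,(.390,-.231),.05,.165,.25,True))
E
```

```text
time: 22.83
tcp_pos: [0.387, -0.2326, 0.1736]
eef_rot: [1.075, 1.292, -1.074]
wrist_force: [2.7, -1.1, -1.1]
grip_width: 0.706
t 22.88 tcp [ 385.  -231.7  170.6] jaw 10.4 toolx [-0.005  0.004 -1.   ] F [ 0.   0.1 -2.5] w 60.6 q [ 0.85  0.12 -0.42  2.11  0.06  0.93  0.58]
slide cm (tool axes) [ -0.94  33.83 -32.61] dist 47.0
delta_rot total [-0.    -0.005  0.005] jaw turn deg 0.0
(390.0, -231.0, 100.0, 29893, np.float64(203.0))
```

View pics/w12.png

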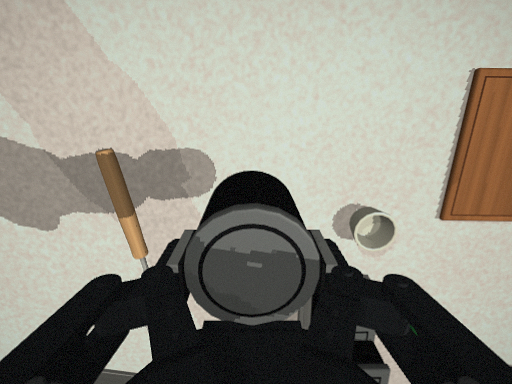

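The lid appears as a circle with its top at (252,208), left edge at 184 and right edge at 320. I'll work out its offset in the grip.

Run:
```python
from h import *
c=np.load(f"/tmp/w12.npz");W=cloud(c); print(W[225,[230,252,275]].round(4),W[300,[230,280]].round(4))
P=onplane(c,[(252,207.5),(184,268),(320.5,268)],.1985)*1000
j=np.radians(10.4);u=np.array([np.cos(j),np.sin(j)]);n=np.array([-u[1],u[0]])
t=np.array([385,-231.7])
print(((P[:,:2]-t)@n).round(1),((P[:,:2]-t)@u).round(1))
```

```text
[[ 0.3734 -0.2073  0.2013]
 [ 0.3825 -0.2056  0.2013]
 [ 0.3921 -0.204   0.201 ]] [[ 0.3793 -0.2442  0.2021]
 [ 0.4021 -0.2406  0.2013]]
[32.9  3.3  3.3] [  2.3 -28.8  33.5]
```

```bash
python3 -m crank '[{"slide":[-0.4,2.8,-2.7],"delta_rot":[0,-0.005,0.005]},{"slide":[-0.4,2.8,-2.7],"delta_rot":[0,0,0]},{"slide":[-0.4,2.8,-2.7],"delta_rot":[0,0,0]},{"slide":[-0.4,2.8,-2.7],"delta_rot":[0,0,0]},{"slide":[-0.4,2.8,-2.7],"delta_rot":[0,0,0]}]'; python3 plan.py 660 156 180 10.4
```

```text
time: 23.3
tcp_pos: [0.491, -0.0811, 0.183]
eef_rot: [1.085, 1.287, -1.107]
wrist_force: [1.1, -0.9, -2.2]
grip_width: 0.709
t 23.3 tcp [491.  -81.1 183. ] jaw 8.8 toolx [-0.015 -0.005 -1.   ] F [ 1.1 -0.9 -2.2] w 60.6 q [ 0.58  0.22 -0.56  1.98  0.14  0.99  0.11]
slide cm (tool axes) [ -0.07  20.34 -20.82] dist 29.1
delta_rot total [-0.027  0.002  0.015] jaw turn deg 1.6
```

```bash
python3 -m crank '[{"slide":[-0.4,2.8,-2.8],"delta_rot":[-0.027,0.002,0.015]},{"slide":[-0.4,2.8,-2.8],"delta_rot":[0,0,0]},{"slide":[-0.4,2.8,-2.8],"delta_rot":[0,0,0]},{"slide":[-0.4,2.8,-2.8],"delta_rot":[0,0,0]},{"slide":[-0.4,2.8,-2.8],"delta_rot":[0,0,0]}]'; python3 plan.py 660 156 150 10.4
```

```text
time: 23.72
tcp_pos: [0.6011, 0.0875, 0.1909]
eef_rot: [1.066, 1.302, -1.088]
wrist_force: [0.8, -0.7, -2.3]
grip_width: 0.709
t 23.72 tcp [601.1  87.5 190.9] jaw 10.4 toolx [-0.018 -0.002 -1.   ] F [ 0.8 -0.7 -2.3] w 60.5 q [ 0.27  0.43 -0.6   1.71  0.27  1.1  -0.24]
slide cm (tool axes) [ 3.97  7.1  -5.68] dist 9.9
delta_rot total [-0.001 -0.002  0.018] jaw turn deg 0.0
```

```bash
python3 -m crank '[{"slide":[0.5,2.8,-2.3],"delta_rot":[0,-0.002,0.018]},{"slide":[0.5,2.8,-2.3],"delta_rot":[0,0,0]},{"slide":[0,1,-0.7],"delta_rot":[0,0,0]},{"slide":[0,0,0],"delta_rot":[0,0,0]}]'; python3 plan.py 660 156 100 10.4
```

```text
time: 24.05
tcp_pos: [0.656, 0.1675, 0.1706]
eef_rot: [1.067, 1.307, -1.066]
wrist_force: [0.9, -0.6, -2.1]
grip_width: 0.708
t 24.05 tcp [656.  167.5 170.6] jaw 11.1 toolx [-0.008  0.008 -1.   ] F [ 0.9 -0.6 -2.1] w 60.4 q [ 0.12  0.58 -0.59  1.56  0.33  1.12 -0.35]
slide cm (tool axes) [7.04 0.22 1.27] dist 7.2
delta_rot total [ 0.013 -0.009  0.007] jaw turn deg -0.7
```

```bash
python3 -m crank '[{"slide":[3,0.3,1.2],"delta_rot":[0.013,-0.009,0.007]},{"slide":[2.5,0,0],"delta_rot":[0,0,0]},{"slide":[0.3,0,0],"delta_rot":[0,0,0]}]'; python3 plan.py 660 156 90 10.4
```

```text
time: 24.3
tcp_pos: [0.6584, 0.1588, 0.1069]
eef_rot: [1.07, 1.295, -1.074]
wrist_force: [-1.8, 0.4, -3.7]
grip_width: 0.706
t 24.3 tcp [658.4 158.8 106.9] jaw 10.6 toolx [-0.005  0.    -1.   ] F [-1.8  0.4 -3.7] w 60.3 q [ 0.11  0.64 -0.56  1.6   0.38  1.02 -0.38]
slide cm (tool axes) [1.69 0.11 0.31] dist 1.7
delta_rot total [ 0.004 -0.001  0.004] jaw turn deg -0.2
```

```bash
python3 -m crank '[{"slide":[1.5,0.1,0.3],"delta_rot":[0.004,0,0.004]},{"slide":[0.2,0,0],"delta_rot":[0,0,0]}]'; python3 plan.py 660 156 70 10.4; python3 snap.py wrist:w13 scene:c13 side:s13
python3 - <<'E'
import cv2
a=cv2.imread("pics/c13.png")[120:240,240:400];b=cv2.imread("pics/s13.png")[170:290,150:310]
cv2.imwrite("pics/z13.png",cv2.resize(cv2.hconcat([a,b]),None,fx=2.5,fy=2.5,interpolation=cv2.INTER_CUBIC))
E
```

```text
time: 24.47
tcp_pos: [0.6558, 0.1524, 0.0853]
eef_rot: [1.069, 1.295, -1.083]
wrist_force: [-0.7, -1.2, -4.0]
grip_width: 0.711
t 24.47 tcp [655.8 152.4  85.3] jaw 10.3 toolx [-0.01  -0.003 -1.   ] F [-0.7 -1.2 -4. ] w 60.7 q [ 0.11  0.66 -0.55  1.61  0.39  0.99 -0.38]
slide cm (tool axes) [ 1.52  0.49 -0.29] dist 1.6
delta_rot total [-0.001  0.001  0.01 ] jaw turn deg 0.1
```

View pics/w13.png

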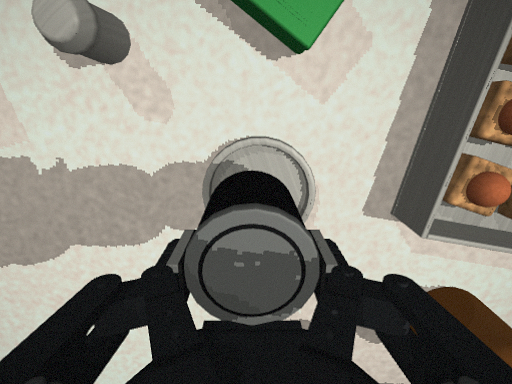

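View pics/z13.png

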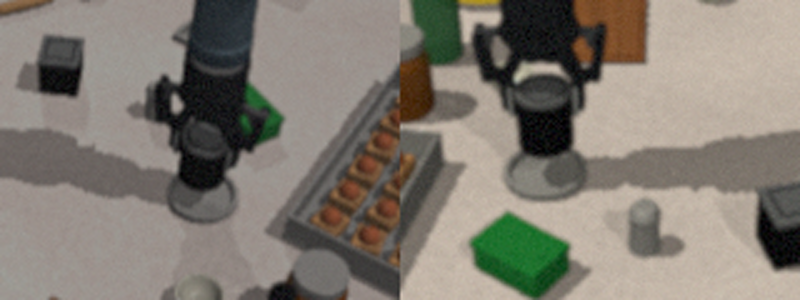

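The well's outer rim shows in the wrist view with its top at (259,136), left edge at 203 and right edge at 315. The tub's lid top is at row 207. I'll compute both centres.

Run:
```python
from h import *
c=np.load(f"/tmp/w13.npz")
print((c["world_from_camera"][:3,3]).round(4))
j=np.radians(10.3);u=np.array([np.cos(j),np.sin(j)]);n=np.array([-u[1],u[0]])
P=onplane(c,[(259,136.5),(203,186),(315.5,186)],.012)[:,:2]*1000
k=np.array([((P[1]+P[2])/2)@u,P[0]@n-46]);print("well",(k[0]*u+k[1]*n).round(1),"w",(P[2]-P[1])@u)
P=onplane(c,[(252,207.5),(184,268),(320.5,268)],.1129)[:,:2]*1000
k=np.array([((P[1]+P[2])/2)@u,P[0]@n-31]);print("tub",(k[0]*u+k[1]*n).round(1),"w",(P[2]-P[1])@u)
```

```text
[0.6437 0.2278 0.2162]
well [660.2 159.7] w 89.32834140136725
tub [655.8 156.8] w 60.65944037779484
```

```bash
python3 -m crank '[{"slide":[1,0.5,-0.3],"delta_rot":[0,0,0.01]},{"slide":[0,0,0],"delta_rot":[0,0,0]}]'; python3 plan.py 660 155 45.4 10.4
```

```text
time: 24.78
tcp_pos: [0.6663, 0.1598, 0.0833]
eef_rot: [1.085, 1.28, -1.063]
wrist_force: [-1.6, 0.4, -2.6]
grip_width: 0.709
t 24.78 tcp [666.3 159.8  83.3] jaw 10.3 toolx [ 0.016  0.005 -1.   ] F [-1.6  0.4 -2.6] w 60.6 q [ 0.1   0.67 -0.54  1.6   0.4   0.96 -0.4 ]
slide cm (tool axes) [ 3.78 -0.77  0.36] dist 3.9
delta_rot total [-0.001 -0.002 -0.016] jaw turn deg 0.1
```

```bash
python3 -m crank '[{"slide":[1,-0.6,0.3],"delta_rot":[0,-0.002,-0.016]},{"slide":[0.8,0,0],"delta_rot":[0,0,0]},{"slide":[0,0,0],"delta_rot":[0,0,0]}]'; python3 plan.py 660 155 45.4 10.4
```

```text
time: 25.03
tcp_pos: [0.663, 0.157, 0.0671]
eef_rot: [1.078, 1.286, -1.071]
wrist_force: [-0.2, -0.3, -2.4]
grip_width: 0.707
t 25.03 tcp [663.  157.   67.1] jaw 10.4 toolx [ 0.005  0.001 -1.   ] F [-0.2 -0.3 -2.4] w 60.4 q [ 0.1   0.69 -0.53  1.61  0.41  0.95 -0.4 ]
slide cm (tool axes) [ 2.16 -0.34  0.14] dist 2.2
delta_rot total [-0.001 -0.    -0.005] jaw turn deg 0.0
```

```bash
python3 -m crank '[{"slide":[1,-0.4,0.2],"delta_rot":[0,0,-0.005]},{"slide":[0.4,0,0],"delta_rot":[0,0,0]}]'; python3 plan.py 660 155 45.4 10.4;  python3 -m crank '[{"slide":[0.2,0,0],"delta_rot":[0,0,0]}]'; python3 plan.py 660 155 45.4 10.4
```

```text
time: 25.2
tcp_pos: [0.6598, 0.1542, 0.0527]
eef_rot: [1.075, 1.289, -1.075]
wrist_force: [-0.7, -0.9, -3.7]
grip_width: 0.705
t 25.2 tcp [659.8 154.2  52.7] jaw 10.4 toolx [ 0.001 -0.    -1.   ] F [-0.7 -0.9 -3.7] w 60.2 q [ 0.09  0.7  -0.53  1.62  0.42  0.93 -0.4 ]
slide cm (tool axes) [ 0.73  0.04 -0.07] dist 0.7
delta_rot total [-0.001  0.    -0.001] jaw turn deg 0.0
time: 25.28
tcp_pos: [0.6594, 0.1542, 0.0497]
eef_rot: [1.075, 1.289, -1.075]
wrist_force: [-0.3, -0.0, -1.5]
grip_width: 0.707
t 25.28 tcp [659.4 154.2  49.7] jaw 10.4 toolx [-0. -0. -1.] F [-0.3 -0.  -1.5] w 60.4 q [ 0.09  0.71 -0.53  1.62  0.42  0.92 -0.4 ]
slide cm (tool axes) [ 0.43  0.07 -0.07] dist 0.4
delta_rot total [-0.001 -0.     0.   ] jaw turn deg 0.0
```

```bash
python3 -m crank '[{"slide":[0.3,0,0],"delta_rot":[0,0,0]}]'|head -4; python3 -m crank '[{"slide":[0.2,0,0],"delta_rot":[0,0,0]}]'; python3 plan.py 660 155 45.4 10.4
```

```text
time: 25.37
tcp_pos: [0.6591, 0.1538, 0.046]
eef_rot: [1.074, 1.29, -1.076]
wrist_force: [-0.2, -0.5, -2.4]
time: 25.45
tcp_pos: [0.6589, 0.1542, 0.0445]
eef_rot: [1.074, 1.291, -1.076]
wrist_force: [-5.5, -2.6, 12.1]
grip_width: 0.709
t 25.45 tcp [658.9 154.2  44.5] jaw 10.4 toolx [-0.002 -0.    -1.   ] F [-5.5 -2.6 12.1] w 60.6 q [ 0.09  0.71 -0.52  1.63  0.42  0.92 -0.41]
slide cm (tool axes) [-0.09  0.13 -0.06] dist 0.2
delta_rot total [-0.001 -0.     0.002] jaw turn deg 0.0
```

```bash
python3 -m crank '[{"slide":[0,0,0],"delta_rot":[0,0,0]},{"slide":[0,0,0],"delta_rot":[0,0,0]},{"slide":[0,0,0],"delta_rot":[0,0,0]},{"slide":[0,0,0],"delta_rot":[0,0,0]}]' 8.54; python3 -m crank '[{"slide":[-2,0,0],"delta_rot":[0,0,0]},{"slide":[-4,0,0],"delta_rot":[0,0,0]},{"slide":[-4,0,0],"delta_rot":[0,0,0]},{"slide":[-4,0,0],"delta_rot":[0,0,0]},{"slide":[0,0,0],"delta_rot":[0,0,0]}]';  python3 snap.py wrist:w14; python3 plan.py 387 226.5 200 27;  python3 - <<'E'
from h import *
c=np.load(f"/tmp/w14.npz");W=cloud(c)
print(fit(c,W,(.660,.159),.07,.067,.08,True))
E
```

```text
time: 25.78
tcp_pos: [0.6611, 0.1556, 0.0468]
eef_rot: [1.077, 1.288, -1.072]
wrist_force: [-0.3, 0.8, 0.7]
grip_width: 1.004
time: 26.2
tcp_pos: [0.6592, 0.1548, 0.1889]
eef_rot: [1.073, 1.293, -1.076]
wrist_force: [1.4, 1.7, 2.2]
grip_width: 0.999
t 26.25 tcp [657.5 154.1 185.4] jaw 10.4 toolx [-0.008 -0.001 -1.   ] F [ 0.8 -0.4  0.2] w 85.6 q [ 0.14  0.56 -0.59  1.55  0.33  1.14 -0.34]
slide cm (tool axes) [ -1.25 -25.31 -12.01] dist 28.0
delta_rot total [-0.289 -0.002  0.008] jaw turn deg 16.6
(657.8, 158.5, 61.7, 3083, np.float64(73.0))
```

View pics/w14.png

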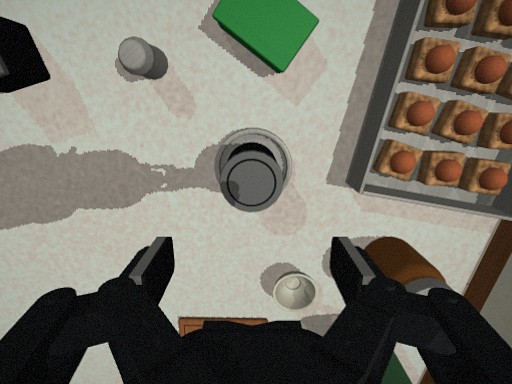

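The round tub stands in its well at (252,180), lid height 73.0 mm, centre (657.8, 158.5). The square tub is last.

```bash
python3 -m crank '[{"slide":[0,-3.6,-1.7],"delta_rot":[0,0,0]},{"slide":[0,-3.6,-1.7],"delta_rot":[0,0,0]},{"slide":[0,-3.6,-1.7],"delta_rot":[0,0,0]},{"slide":[0,-3.6,-1.7],"delta_rot":[0,0,0]},{"slide":[0,-3.6,-1.7],"delta_rot":[0,0,0]}]'; python3 -m crank '[{"slide":[0,-3.4,-1.7],"delta_rot":[0,0,0]},{"slide":[0,0,0],"delta_rot":[-0.1,0,0]},{"slide":[0,0,0],"delta_rot":[-0.1,0,0]},{"slide":[0,0,0],"delta_rot":[-0.08,0,0]}]';python3 plan.py 387 226.5 190 27
```

```text
time: 26.67
tcp_pos: [0.4689, 0.2008, 0.1822]
eef_rot: [1.087, 1.285, -1.09]
wrist_force: [0.2, 0.7, 1.5]
grip_width: 1.004
time: 27.0
tcp_pos: [0.4156, 0.2138, 0.1774]
eef_rot: [0.846, 1.402, -0.869]
wrist_force: [0.6, -0.1, 0.3]
grip_width: 1.001
t 27.0 tcp [415.6 213.8 177.4] jaw 26.9 toolx [-0.013 -0.008 -1.   ] F [ 0.6 -0.1  0.3] w 85.5 q [ 0.16  0.2  -0.78  2.05  0.17  0.98 -0.23]
slide cm (tool axes) [-1.24 -2.   -2.42] dist 3.4
delta_rot total [-0.002  0.002  0.015] jaw turn deg 0.1
```

```bash
python3 -m crank '[{"slide":[0,-2,-2.4],"delta_rot":[0,0.002,0.015]},{"slide":[0,0,0],"delta_rot":[0,0,0]}]';python3 snap.py wrist:w15;python3 plan.py 387 226.5 150 27;  python3 - <<'E'
from h import *
c=np.load(f"/tmp/w15.npz");W=cloud(c)
print(fit(c,W,(.387,.2265),.06,.058,.071))
E
```

```text
time: 27.17
tcp_pos: [0.3844, 0.2259, 0.1758]
eef_rot: [0.854, 1.399, -0.857]
wrist_force: [-1.2, -0.2, -0.2]
grip_width: 0.998
t 27.22 tcp [388.1 224.2 176.3] jaw 26.9 toolx [ 0. -0. -1.] F [ 1.  -0.9  0.4] w 85.5 q [ 0.15  0.15 -0.81  2.1   0.13  0.95 -0.25]
slide cm (tool axes) [ 2.63  0.   -0.26] dist 2.6
delta_rot total [-0.002  0.001 -0.   ] jaw turn deg 0.1
(386.8, 228.1, 57.8, 58.0, 26.0, 3563, np.float64(63.8))
```

View pics/w15.png

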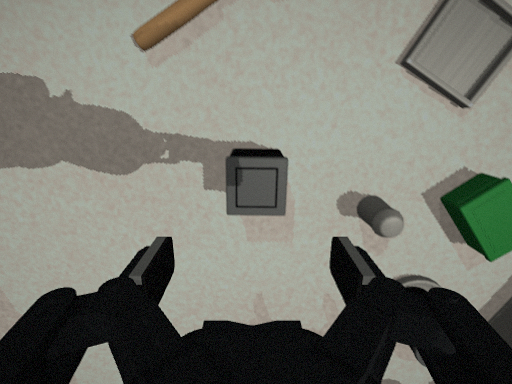

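The square tub is at (256,185), fitted at (386.8, 228.1) with its sides at 26°. Descending.

```bash
python3 -m crank '[{"slide":[3,-0.1,-0.5],"delta_rot":[0.016,0,0]},{"slide":[3,0,-0.1],"delta_rot":[0,0,0]},{"slide":[1.5,0,-0.1],"delta_rot":[0,0,0]},{"slide":[0,0,0],"delta_rot":[0,0,0]}]';python3 plan.py 386.8 228.1 38 26
```

```text
time: 27.55
tcp_pos: [0.387, 0.23, 0.0998]
eef_rot: [0.874, 1.383, -0.867]
wrist_force: [-0.8, -0.5, -0.1]
grip_width: 0.996
t 27.55 tcp [387.  230.   99.8] jaw 25.8 toolx [ 0.008  0.    -1.   ] F [-0.8 -0.5 -0.1] w 85.0 q [ 0.07  0.29 -0.76  2.15  0.29  0.79 -0.42]
slide cm (tool axes) [ 6.18 -0.14  0.14] dist 6.2
delta_rot total [-0.003  0.003 -0.007] jaw turn deg 0.2
```

```bash
python3 -m crank '[{"slide":[2.5,-0.2,0.1],"delta_rot":[0,0.003,-0.007]},{"slide":[2,-0.1,0],"delta_rot":[0,0,0]},{"slide":[0,0,0],"delta_rot":[0,0,0]}]';python3 plan.py 386.8 228.1 38 26
```

```text
time: 27.8
tcp_pos: [0.3869, 0.2277, 0.0541]
eef_rot: [0.873, 1.388, -0.871]
wrist_force: [-0.5, 0.1, -0.8]
grip_width: 1.0
t 27.8 tcp [386.9 227.7  54.1] jaw 25.8 toolx [ 0.002  0.    -1.   ] F [-0.5  0.1 -0.8] w 85.4 q [ 0.02  0.38 -0.71  2.17  0.38  0.71 -0.5 ]
slide cm (tool axes) [ 1.61  0.01 -0.04] dist 1.6
delta_rot total [-0.004  0.    -0.001] jaw turn deg 0.2
```

```bash
python3 -m crank '[{"slide":[1.6,0,0],"delta_rot":[0,0,0]},{"slide":[0,0,0],"delta_rot":[0,0,0]}]';python3 plan.py 386.8 228.1 38 26; python3 -m crank '[{"slide":[0,0,0],"delta_rot":[0,0,0]},{"slide":[0,0,0],"delta_rot":[0,0,0]},{"slide":[0,0,0],"delta_rot":[0,0,0]},{"slide":[0,0,0],"delta_rot":[0,0,0]},{"slide":[0,0,0],"delta_rot":[0,0,0]}]' 0 50; python3 plan.py 386.8 228.1 38 26
```

```text
time: 27.97
tcp_pos: [0.3881, 0.2276, 0.0389]
eef_rot: [0.874, 1.387, -0.872]
wrist_force: [-1.3, -0.7, 0.6]
grip_width: 1.002
t 27.97 tcp [388.1 227.6  38.9] jaw 25.7 toolx [ 0.002  0.    -1.   ] F [-1.3 -0.7  0.6] w 85.6 q [-0.    0.41 -0.68  2.18  0.42  0.68 -0.53]
slide cm (tool axes) [ 0.09 -0.09 -0.1 ] dist 0.2
delta_rot total [-0.005  0.001 -0.002] jaw turn deg 0.3
time: 28.38
tcp_pos: [0.3912, 0.2286, 0.0438]
eef_rot: [0.878, 1.382, -0.868]
wrist_force: [-0.2, 0.9, -3.2]
grip_width: 0.665
t 28.38 tcp [391.2 228.6  43.8] jaw 25.6 toolx [ 0.008  0.002 -1.   ] F [-0.2  0.9 -3.2] w 56.8 q [ 0.    0.41 -0.69  2.17  0.41  0.68 -0.52]
slide cm (tool axes) [ 0.57 -0.43 -0.14] dist 0.7
delta_rot total [-0.006  0.002 -0.008] jaw turn deg 0.4
```

```bash
python3 -m crank '[{"slide":[-1.5,0,0],"delta_rot":[0,0,0]},{"slide":[-3.5,0,0],"delta_rot":[0,0,0]},{"slide":[-4,0,0],"delta_rot":[0,0,0]},{"slide":[-4,0,0],"delta_rot":[0,0,0]},{"slide":[0,0,0],"delta_rot":[0,0,0]}]'; python3 snap.py wrist:w16; python3 plan.py 514 437 180 -3.3
```

```text
time: 28.8
tcp_pos: [0.3864, 0.2264, 0.1759]
eef_rot: [0.87, 1.39, -0.874]
wrist_force: [1.4, 0.1, -2.5]
grip_width: 0.675
t 28.85 tcp [384.8 224.8 173. ] jaw 25.7 toolx [-0.006 -0.004 -1.   ] F [-0.7 -0.4 -4.3] w 56.8 q [ 0.17  0.16 -0.83  2.1   0.14  0.95 -0.29]
slide cm (tool axes) [ -0.87  20.85 -13.51] dist 24.9
delta_rot total [0.507 0.003 0.007] jaw turn deg -29.0
```

View pics/w16.png

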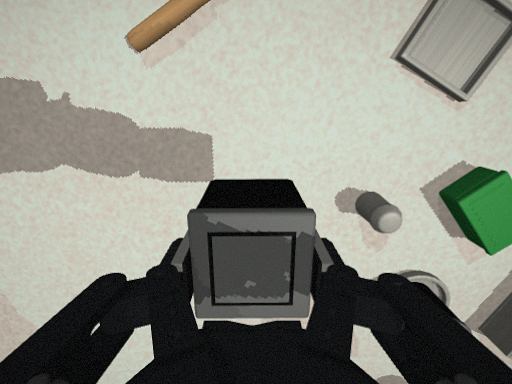

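The square tub is held squarely at (252,262). Carrying it to its well.

```bash
python3 -m crank '[{"slide":[-0.4,3.3,-2.1],"delta_rot":[0,0.003,0.007]},{"slide":[-0.4,3.3,-2.1],"delta_rot":[0,0,0]},{"slide":[-0.4,3.3,-2.1],"delta_rot":[0,0,0]},{"slide":[-0.4,3.3,-2.1],"delta_rot":[0,0,0]},{"slide":[-0.4,3.3,-2.1],"delta_rot":[0,0,0]}]'; python3 plan.py 514 437 180 -3.3
```

```text
time: 29.27
tcp_pos: [0.4792, 0.3722, 0.1729]
eef_rot: [0.847, 1.383, -0.916]
wrist_force: [0.6, 0.2, -1.9]
grip_width: 0.668
t 29.27 tcp [479.2 372.2 172.9] jaw 25.0 toolx [-0.021 -0.036 -0.999] F [ 0.6  0.2 -1.9] w 57.1 q [-0.14  0.51 -0.76  1.71  0.39  1.12 -0.59]
slide cm (tool axes) [-1.01  5.87 -4.38] dist 7.4
delta_rot total [0.494 0.032 0.028] jaw turn deg -28.3
```

```bash
python3 -m crank '[{"slide":[-0.6,2.7,-2.1],"delta_rot":[0,0.032,0.028]},{"slide":[-0.4,2.7,-2],"delta_rot":[0,0,0]},{"slide":[0,0,0],"delta_rot":[0.11,0,0]},{"slide":[0,0,0],"delta_rot":[0.11,0,0]},{"slide":[0,0,0],"delta_rot":[0.11,0,0]}]'; python3 plan.py 514 437 120 -3.3
```

```text
time: 29.68
tcp_pos: [0.5093, 0.4401, 0.1632]
eef_rot: [1.125, 1.277, -1.154]
wrist_force: [0.0, 1.0, -3.1]
grip_width: 0.668
t 29.68 tcp [509.3 440.1 163.2] jaw 5.7 toolx [-0.027  0.002 -1.   ] F [ 0.   1.  -3.1] w 57.1 q [-0.28  0.61 -0.67  1.56  0.38  1.13 -0.93]
slide cm (tool axes) [4.31 0.55 0.37] dist 4.4
delta_rot total [ 0.157 -0.002  0.027] jaw turn deg -9.0
```

```bash
python3 -m crank '[{"slide":[0.8,0.5,0.4],"delta_rot":[0.11,-0.002,0.027]},{"slide":[2,0,0],"delta_rot":[0.05,0,0]},{"slide":[1,0,0],"delta_rot":[0,0,0]}]'; python3 plan.py 514 437 95 -3.3
```

```text
time: 29.93
tcp_pos: [0.5119, 0.4355, 0.1169]
eef_rot: [1.254, 1.175, -1.266]
wrist_force: [-0.9, -0.5, -5.3]
grip_width: 0.67
t 29.93 tcp [511.9 435.5 116.9] jaw -4.0 toolx [-0.005 -0.005 -1.   ] F [-0.9 -0.5 -5.3] w 57.2 q [-0.32  0.63 -0.61  1.6   0.4   1.04 -1.12]
slide cm (tool axes) [ 2.19  0.21 -0.17] dist 2.2
delta_rot total [-0.012  0.005  0.005] jaw turn deg 0.7
```

```bash
python3 -m crank '[{"slide":[2,0.2,-0.2],"delta_rot":[-0.012,0.005,0.005]},{"slide":[0.3,0,0],"delta_rot":[0,0,0]},{"slide":[0,0,0],"delta_rot":[0,0,0]}]'; python3 plan.py 514 437 70 -3.3; python3 snap.py wrist:w17; python3 plan.py
```

```text
time: 30.18
tcp_pos: [0.5091, 0.4324, 0.0833]
eef_rot: [1.233, 1.183, -1.261]
wrist_force: [0.3, 0.4, -2.0]
grip_width: 0.669
t 30.18 tcp [509.1 432.4  83.3] jaw -3.0 toolx [-0.011 -0.012 -1.   ] F [ 0.3  0.4 -2. ] w 57.1 q [-0.33  0.67 -0.59  1.62  0.43  1.   -1.12]
slide cm (tool axes) [ 1.32  0.48 -0.5 ] dist 1.5
delta_rot total [0.005 0.013 0.01 ] jaw turn deg -0.3
t 30.23 tcp [508.5 431.5  82.8] jaw -3.0 toolx [-0.013 -0.014 -1.   ] F [-0.8  0.4 -4.8] w 57.4 q [-0.33  0.67 -0.59  1.62  0.43  1.   -1.12]
```

View pics/w17.png

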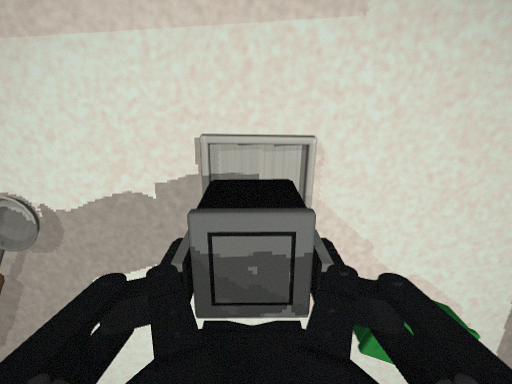

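The well's far rim is at row 135 (columns 201–316) and the tub's lid edge at row 209 (columns 188–316). I'll compare their centres.

Run:
```python
from h import *
c=np.load(f"/tmp/w17.npz");W=cloud(c);print(W[215,252],W[138,260])
for uv,z,L in (([(201,135),(316,136)],.012,44),([(189,209),(315.5,209)],.0833+.0202,29)):
  P=onplane(c,uv,z)*1000
  d=P[1]-P[0]; u=d/np.linalg.norm(d); n=np.array([-u[1],u[0],0]); m=P.mean(0)
  print(np.linalg.norm(d),np.degrees(np.arctan2(d[1],d[0])), "ctr",(m-L*n).round(1))
```

```text
[0.51139412 0.46167325 0.10373057] [0.51766553 0.48295846 0.01170887]
85.12405829372395 -3.4373533719796368 ctr [513.9 441.   12. ]
55.81181416095317 -2.77770758121388 ctr [510.2 435.5 103.5]
```

```bash
python3 -m crank '[{"slide":[0.8,0.5,-0.6],"delta_rot":[0.005,0.013,0.012]},{"slide":[0.3,0,0],"delta_rot":[0,0,0]}]'; python3 plan.py 513 437.4 46.8 -3.4
```

```text
time: 30.4
tcp_pos: [0.514, 0.4374, 0.0722]
eef_rot: [1.251, 1.181, -1.251]
wrist_force: [-1.0, -0.6, -3.9]
grip_width: 0.668
t 30.4 tcp [514.  437.4  72.2] jaw -3.3 toolx [ 0.    -0.001 -1.   ] F [-1.  -0.6 -3.9] w 57.0 q [-0.34  0.69 -0.59  1.62  0.44  0.97 -1.13]
slide cm (tool axes) [ 2.54 -0.1   0.  ] dist 2.5
delta_rot total [ 0.002  0.001 -0.   ] jaw turn deg -0.1
```

```bash
python3 -m crank '[{"slide":[1.2,0,0],"delta_rot":[0,0.001,0]},{"slide":[0.3,0,0],"delta_rot":[0,0,0]}]'; python3 plan.py 513 437.4 46.8 -3.4;python3 -m crank '[{"slide":[0.4,0,0],"delta_rot":[0,0,0]}]'; python3 plan.py 513 437.4 46.8 -3.4
```

```text
time: 30.57
tcp_pos: [0.5148, 0.4378, 0.0581]
eef_rot: [1.253, 1.181, -1.249]
wrist_force: [-0.0, -0.4, -4.5]
grip_width: 0.673
t 30.57 tcp [514.8 437.8  58.1] jaw -3.3 toolx [ 0.002  0.001 -1.   ] F [-0.  -0.4 -4.5] w 57.5 q [-0.34  0.71 -0.58  1.63  0.45  0.94 -1.14]
slide cm (tool axes) [ 1.13 -0.18  0.05] dist 1.1
delta_rot total [ 0.002 -0.001 -0.002] jaw turn deg -0.1
time: 30.65
tcp_pos: [0.5153, 0.4383, 0.0547]
eef_rot: [1.254, 1.181, -1.248]
wrist_force: [0.1, 0.1, -1.9]
grip_width: 0.669
t 30.65 tcp [515.3 438.3  54.7] jaw -3.3 toolx [ 0.003  0.002 -1.   ] F [ 0.1  0.1 -1.9] w 57.1 q [-0.35  0.71 -0.57  1.63  0.46  0.94 -1.14]
slide cm (tool axes) [ 0.79 -0.23  0.11] dist 0.8
delta_rot total [ 0.002 -0.002 -0.003] jaw turn deg -0.1
```

```bash
python3 -m crank '[{"slide":[0.5,-0.2,0.1],"delta_rot":[0,-0.002,-0.003]}]'|head -2; python3 -m crank '[{"slide":[0.2,0,0],"delta_rot":[0,0,0]}]';python3 plan.py 513 437.4 46.8 -3.4
```

```text
time: 30.73
tcp_pos: [0.5138, 0.4375, 0.0498]
time: 30.82
tcp_pos: [0.5131, 0.437, 0.0471]
eef_rot: [1.251, 1.182, -1.252]
wrist_force: [-0.8, -0.5, -3.4]
grip_width: 0.666
t 30.82 tcp [513.1 437.   47.1] jaw -3.3 toolx [-0.001 -0.    -1.   ] F [-0.8 -0.5 -3.4] w 56.9 q [-0.35  0.72 -0.57  1.63  0.46  0.93 -1.14]
slide cm (tool axes) [ 0.03 -0.01 -0.04] dist 0.1
delta_rot total [0.002 0.    0.001] jaw turn deg -0.1
```

```bash
python3 -m crank '[{"slide":[0.15,0,0],"delta_rot":[0,0,0]}]'|grep -E "tcp|wrist"; python3 -m crank '[{"slide":[0,0,0],"delta_rot":[0,0,0]},{"slide":[0,0,0],"delta_rot":[0,0,0]},{"slide":[0,0,0],"delta_rot":[0,0,0]},{"slide":[0,0,0],"delta_rot":[0,0,0]}]' 8.54; python3 -m crank '[{"slide":[-2,0,0],"delta_rot":[0,0,0]},{"slide":[-4,0,0],"delta_rot":[0,0,0]},{"slide":[-4,0,0],"delta_rot":[0,0,0]},{"slide":[-4,0,0],"delta_rot":[0,0,0]},{"slide":[0,0,0],"delta_rot":[0,0,0]}]'; python3 -m crank '[{"slide":[0,0,0],"delta_rot":[0,0,0]},{"slide":[0,0,0],"delta_rot":[0,0,0]},{"slide":[0,0,0],"delta_rot":[0,0,0]}]'; python3 snap.py wrist:w18 scene:c18 side:s18;  python3 - <<'E'
from h import *
def pl(W,x,y,r,lo,hi):
    m=(np.hypot(W[...,0]-x,W[...,1]-y)<r)&(W[...,2]>lo)&(W[...,2]<hi);P=W[m]
    return np.linalg.lstsq(np.c_[P[:,:2],np.ones(len(P))],P[:,2],rcond=None)[0][:2].round(3)
c=np.load(f"/tmp/w18.npz");W=cloud(c)
print("w sq",fit(c,W,(.514,.440),.06,.06,.075),pl(W,.514,.44,.025,.05,.08))
for n in("c18","s18"):
    c=np.load(f"/tmp/{n}.npz");W=cloud(c)
    print(n,"sq",fit(c,W,(.514,.440),.06,.06,.075),"rd",fit(c,W,(.659,.159),.06,.067,.08,True),"shal",fit(c,W,(.534,-.425),.08,.099,.11),"deep",fit(c,W,(.534,-.425),.08,.06,.073))
E
```

```text
tcp_pos: [0.5131, 0.4369, 0.0454]
wrist_force: [-0.2, -0.3, -3.3]
time: 31.23
tcp_pos: [0.515, 0.4394, 0.0489]
eef_rot: [1.256, 1.182, -1.247]
wrist_force: [0.7, 0.2, -0.6]
grip_width: 1.0
time: 31.65
tcp_pos: [0.514, 0.4394, 0.1942]
eef_rot: [1.254, 1.184, -1.248]
wrist_force: [1.3, 1.3, 0.7]
grip_width: 0.999
time: 31.9
tcp_pos: [0.5158, 0.4418, 0.2]
eef_rot: [1.262, 1.182, -1.239]
wrist_force: [0.1, -0.1, 0.1]
grip_width: 0.998
w sq (513.0, 438.1, 57.5, 58.2, 176.9, 3018, np.float64(66.8)) [-0.003 -0.006]
c18 sq (515.6, 435.9, 60.1, 62.7, 88.8, 184, np.float64(65.9)) rd (658.2, 156.7, 64.7, 249, np.float64(73.4)) shal (536.1, -429.0, 57.1, 83.7, 101.9, 721, np.float64(105.1)) deep (534.2, -428.3, 63.7, 120.3, 101.6, 351, np.float64(66.9))
s18 sq (512.4, 438.7, 58.6, 61.3, 88.5, 638, np.float64(66.8)) rd (646.3, 171.1, 37.8, 62, np.float64(72.6)) shal (533.6, -422.0, 55.4, 87.5, 97.9, 152, np.float64(105.4)) deep (532.7, -418.9, 59.8, 118.2, 101.3, 99, np.float64(66.5))
```

View pics/w18.png

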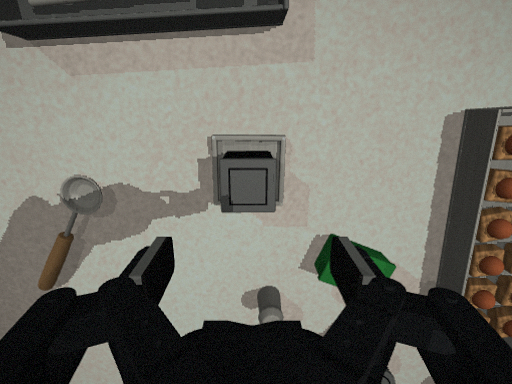

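View pics/c18.png

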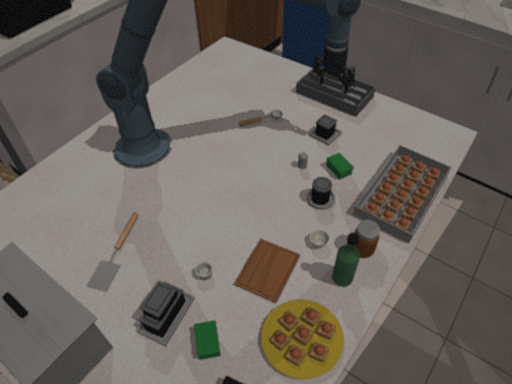

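The wrist view shows the square tub in its well at (248,183), with the lid flat at 66.8 mm. The scene view shows the stack at (163,308) and the round tub at (320,190), both standing in their wells with the gripper clear. Handing in.

```bash
python3 -c "
from workcell import *
job_done()"; python3 plan.py
```

```text
the job is handed in; nothing more can be done
the job is handed in; nothing more can be done
```

The job is handed in at about 32 s on the robot's clock, with every tub in its own well. The shallow tub went to the board first, then back onto the deep tub once that was in the long well. The round and square tubs followed.

The last camera checks, with lid heights that match each tub standing on the 3 mm well floor:

| Tub | Distance from target centre | Lid height |
|---|---|---|
| Deep, in long well | about 1 mm | 66.9 mm |
| Shallow, on deep tub | about 1 mm, long sides parallel within about 0.5° | 104.8 mm |
| Round, in round well | about 3 mm | 73.0 mm |
| Square, in square well | about 3 mm | 66.8 mm |

All the grips were released, and the arm was clear, reading about 0 N at the wrist.

- **Camera disagreement:** The fixed scene and side cameras disagree with each other by about 3–10 mm in y. I relied on the wrist-camera figures for placing, and those are the ones in the table.
- **Round tub, side view:** In the final side view the round tub's lid was only partly seen, so that fit of (646, 171) was unusable. The scene view of it agreed with the wrist camera.
- **Grip drift:** The first grip on the shallow tub drifted 8 mm upward as the fingers closed, so I opened and gripped again lower.
- **Square tub release:** I saw no contact force before letting the square tub go. The TCP was already about 1 mm below the expected height, and the later lid height showed it on the floor.

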